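Pin the locating rail, then rest the empty holder on its ledge

TASK

Fit every dowel pin from the black pin holder into the blind holes of the aluminium locating rail, one pin to a hole, upright and pressed fully home. Then set the emptied holder up on the narrow raised steel ledge, lying along it and balanced, and leave the standing steel sleeve where it is.

Things in the scene. Friction and masses are not known exactly. Their poses are not given: they have to be found in the camera images.
- pin_0_mid (a point): plain steel dowel pin, round, 12 mm diameter, 60 mm long, end edges broken 1 mm; this point is its centre, z along the pin. It starts upright in a pocket of the pin holder, its foot 8 mm above the holder's underside, so that its top 38 mm stand out. Three or four of the four pins are there
- pin_1_mid (a point): plain steel dowel pin, round, 12 mm diameter, 60 mm long, end edges broken 1 mm; this point is its centre, z along the pin. It starts upright in a pocket of the pin holder, its foot 8 mm above the holder's underside, so that its top 38 mm stand out. Three or four of the four pins are there
- pin_2_mid (a point): plain steel dowel pin, round, 12 mm diameter, 60 mm long, end edges broken 1 mm; this point is its centre, z along the pin. It starts upright in a pocket of the pin holder, its foot 8 mm above the holder's underside, so that its top 38 mm stand out. Three or four of the four pins are there
- pin_3_mid (a point): plain steel dowel pin, round, 12 mm diameter, 60 mm long, end edges broken 1 mm; this point is its centre, z along the pin. It starts upright in a pocket of the pin holder, its foot 8 mm above the holder's underside, so that its top 38 mm stand out. Three or four of the four pins are there
- hole_0 (a point): centre of the mouth of a blind hole in the rail, level with the rail's top; hole 13.2 mm diameter, 22 mm deep, sharp edge, axis upright (z up). Four in a row, 30 mm apart, any pin fits any hole
- hole_1 (a point): centre of the mouth of a blind hole in the rail, level with the rail's top; hole 13.2 mm diameter, 22 mm deep, sharp edge, axis upright (z up). Four in a row, 30 mm apart, any pin fits any hole
- hole_2 (a point): centre of the mouth of a blind hole in the rail, level with the rail's top; hole 13.2 mm diameter, 22 mm deep, sharp edge, axis upright (z up). Four in a row, 30 mm apart, any pin fits any hole
- hole_3 (a point): centre of the mouth of a blind hole in the rail, level with the rail's top; hole 13.2 mm diameter, 22 mm deep, sharp edge, axis upright (z up). Four in a row, 30 mm apart, any pin fits any hole
- rail: locating rail: aluminium block 124 (x) x 52 (y) x 36 mm (z), fixed to the bench; origin at the centre of its underside, z up; its blind holes lie on its middle line at x = -45, -15, 15, 45 mm and leave 14 mm of metal below, so a pin fully home stands 38 mm proud
- holder_mid (a point): pin holder: loose black plastic strip 124 (x, its length) x 30 (y) x 30 mm (z), 0.15 kg; this point is the centre of the strip, 15 mm above its underside. Pockets 14.5 mm square, 22 mm deep, at x = -48, -20, 20, 48 mm, open at the top, in which the pins stand. From its middle rises a lifting tab, 12 (x) x 8 mm (y), to 79 mm above the underside: grip this across its 8 mm
- ledge_top (a point): middle of the top of the ledge: a dark steel bar 100 mm long (x) and only 16 mm wide (y), fixed on two posts, its top 40 mm above the bench; z up. The holder, lying along it and centred, balances on it
- deep_adapter: dark steel sleeve, 35 mm diameter, 64 mm tall, standing loose on the bench to the right of the work, a bystander; origin at the centre of its underside. Behind it to the right stands the tall fixed press, an obstacle: x 0.21 to 0.46 m, y -0.16 to 0.22 m, up to 0.71 m high. All the work is to its left (+y); arms with a bulky forearm clear it if the gripper leans 35 to 45 degrees, wrist to the left (+y) of the fingertips

How it is judged (in metres and radians):
On the way, in this order (a step that is already met when the one before it is completed fails the run):
1. every pin present is fully home in a hole of the rail ((horizontal distance between pin_0_mid and hole_0 below 0.004 m or horizontal distance between pin_0_mid and hole_1 below 0.004 m or horizontal distance between pin_0_mid and hole_2 below 0.004 m or horizontal distance between pin_0_mid and hole_3 below 0.004 m) and z of pin_0_mid in the frame of rail between 0.04 and 0.0465 m and angle between each of pin_0_mid, pin_1_mid, pin_2_mid, pin_3_mid's own z axis and vertical below 0.09 rad and (horizontal distance between pin_1_mid and hole_0 below 0.004 m or horizontal distance between pin_1_mid and hole_1 below 0.004 m or horizontal distance between pin_1_mid and hole_2 below 0.004 m or horizontal distance between pin_1_mid and hole_3 below 0.004 m) and z of pin_1_mid in the frame of rail between 0.04 and 0.0465 m and (horizontal distance between pin_2_mid and hole_0 below 0.004 m or horizontal distance between pin_2_mid and hole_1 below 0.004 m or horizontal distance between pin_2_mid and hole_2 below 0.004 m or horizontal distance between pin_2_mid and hole_3 below 0.004 m) and z of pin_2_mid in the frame of rail between 0.04 and 0.0465 m and (horizontal distance between pin_3_mid and hole_0 below 0.004 m or horizontal distance between pin_3_mid and hole_1 below 0.004 m or horizontal distance between pin_3_mid and hole_2 below 0.004 m or horizontal distance between pin_3_mid and hole_3 below 0.004 m) and z of pin_3_mid in the frame of rail between 0.04 and 0.0465 m), for 0.2 s.
2. the empty holder lies on the ledge (z of holder_mid in the frame of ledge_top between 0.011 and 0.019 m and x of holder_mid in the frame of ledge_top between -0.02 and 0.02 m and y of holder_mid in the frame of ledge_top between -0.009 and 0.009 m and angle between holder_mid's own z axis and vertical below 0.08 rad and angle between the x axis of holder_mid and the x axis of ledge_top, either way round below 0.26 rad), for 0.2 s.
At the end, for the whole second after the job is handed in: Each pin's centre is within 4 mm of a hole's axis, less than 2.5 mm from fully home and within 5 degrees of upright; the holder lies level on the ledge, along it within 15 degrees, within 9 mm across and 20 mm lengthwise of its middle; all let go (all of step 1 and all of step 2); the robot touches nothing.
It fails at once if the standing sleeve is knocked over or shoved more than 4 cm (distance of deep_adapter from where it was at the start of the episode above 0.04 m or angle between deep_adapter's own z axis and vertical above 0.6 rad).
Of pin_0, pin_1, pin_2, pin_3 only 3 to 4 are there at a start; the rules pass over those that are not, and their reading is None.
At some moment in a run one of holder may be knocked a few centimetres aside while the robot is not near it.
It also fails if it takes over 208 s, if anything falls off the work surface, if the arm or the gripper's body presses on something with over 40 N, if the wrist force passes 120 N, or if a joint passes its speed limit or range.

ROBOT

A 6-joint arm with a two-finger parallel gripper is mounted at the origin on a cart in front of the work surface, level with it; the furniture and walls round the work are solid. World frame = base frame: x ahead of the robot, y to its left, z up, the work surface at z = 0. Lengths are in m, angles in degrees, forces in N, time in s.
With the tool pointing down it reaches from about 0.275 to 0.85 m from the base axis. Payload 19 kg.
Tool frame: the origin (TCP) lies at the very end of the fingers, on their centre line; the grasp point (between the pads) lies 19 mm behind it; z points along the fingers, y is the line along which they close (so a half turn about z gives the same grasp; the last joint's range is limited). The gripper opens to 85 mm and grips with 20 to 120 N. Pads are 22 mm wide; open, the fingers measure 114 mm over their backs; the gripper's body (76 mm by 85 mm) begins 54 mm behind the grasp point. The pads swing forward as they close: fully open they stand 13 mm farther back than shut.
Start: joints at [58.785, 8.623, 82.357, -0, 89.026, -7.678], TCP at [0.23, 0.527, 0.207] pointing down, gripper open.
Joint ranges: [-160.23, 160.23], [-39.13, 120.54], [6.94, 153.29], [-79.49, 259.48], [9.18, 160.14], [-161.06, 161.06]. Speed limits (degrees/s): [108.29, 108.29, 127.2, 172.46, 172.46, 172.46].

INTERFACE

Orientations are given as [roll, pitch, yaw] about the fixed x, y, z axes, in that order (R = Rz(yaw) Ry(pitch) Rx(roll)).
In Python, from workcell import get_obs, camera, camera_model, job_done gives the robot as it stands. The module is installed in compiled form; this text tells all that it offers.
- The arm moves only by the tool step_arm, never from a script. Its argument "targets" is text: rows parted by semicolons, each of 6 numbers parted by spaces: the shift along the tool's x, y, z in mm, then the turn, a rotation vector about the tool's x, y, z in rad. A call has 1 to 20 rows; each row is the pose to reach, as a shift and turn from the pose commanded when the call began, along the tool's axes at that moment; what a row does not reach only later rows make up. A row lasts 1/10 s, in which the tool goes at most 50 mm and 8.59 degrees, less where a joint would pass 70% of its speed; a pose out of reach is approached as far as the arm can. A call with a gripper value outside its range is refused whole. "claw" is the opening, from -1 (shut) to 1 (fully open), set as the call begins (left out, the last holds). The fingers move at their own pace and stop on an object; "newtons" is the grip in N (left out, the last holds). Time passes only in rows, so rows that repeat a pose let the fingers close. It gives the time, the measured TCP pose, the force, the opening and the grip force at its end, in the units of the state.
- get_obs(): the state, without advancing time (a new reading comes with each control period).
- camera(name): name is "side" or "top" or "wrist"; returns (picture, depth): 420x560x3 uint8, blue, green, red; 420x560 float32, m along the optical axis (not along the pixel's ray), 0 where there is no reading.
- camera_model(name): a dict with "vertical_fov" (degrees; the focal length in pixels is half the picture's height over the tangent of half this angle, whatever the lens; pixels are square), "cx", "cy" (the principal point, pixels), "cam_to_world" (4x4, takes a point from camera to world coordinates). Camera axes: x right, y down, z forward; pixel columns grow to the right and rows downward; lengths in m; the calibration is good to about 2 mm. A picture is of the moment at which its call begins: read the wrist's pose just before it. camera_model takes no time and is no camera call; for the wrist camera it gives the pose at the moment of the call.
- job_done(): hands the job in; it is judged then, once.
The state is a dict: "time": time; "joints": joint angles; "joint_velocities": joint speeds; "joint_torque": joint torques, N m; "eef_pos": TCP position; "orientation": TCP orientation; "wrist_force": force on the tool from outside, world axes, zero at the start; "moment": the same for the moment, N m; "opening": opening from 0.0 (shut) to 1.0 (fully open); "gripper_force": force on a finger pad.
Only numpy, scipy, OpenCV 4.12 (cv2) and the standard library are available. Lean on these libraries where they do the work, as an engineer would, in place of code of your own. Each camera call takes 0.05 s, during which the arm holds its last target. There are 200 camera calls.

## Working session

There is one attempt and no reset: what is moved stays moved. The work goes in short steps, Python scripts to look and compute and a tool call to move; the robot and the scene stay as the last step left them, time stands still between calls to the robot, and variables do not carry over. Pictures are saved under pics/ and viewed, at most 14 in all, crops included, and the job is handed in when it is done.

Besides the shell and the picture viewer there is one more tool, called after ">>>" as name(argument=value, ...) on one line, values as JSON. step_arm: Moves the arm, as the interface text tells. Its arguments: {"type":"object","properties":{"targets":{"type":"string"},"claw":{"type":"number"},"newtons":{"type":"number"}},"required":["targets"]}

```bash
mkdir -p pics; cat > h.py <<'E'
import numpy as np, cv2
from scipy.spatial.transform import Rotation as Rn
from workcell import get_obs, camera, camera_model, job_done
def grab(name):
    m=camera_model(name); im,d=camera(name); return im,d,m
def f(m): return 210/np.tan(np.radians(m['vertical_fov'])/2)
def pts(d,m):
    v,u=np.mgrid[0:d.shape[0],0:d.shape[1]]; F=f(m); T=np.array(m['cam_to_world'])
    P=np.stack([(u-m['cx'])/F*d,(v-m['cy'])/F*d,d],-1)
    return P@T[:3,:3].T+T[:3,3]
def ray(u,v,m,z):
    T=np.array(m['cam_to_world']); F=f(m)
    r=T[:3,:3]@np.array([(u-m['cx'])/F,(v-m['cy'])/F,1]); o=T[:3,3]
    return o+r*(z-o[2])/r[2]
E
python3 - <<'E'
from h import *
o=get_obs(); print({k:np.round(v,3).tolist() for k,v in o.items()})
for n in ('top','side','wrist'):
    im,d,m=grab(n); cv2.imwrite(f'pics/{n}0.png',im); np.savez(f'pics/{n}0.npz',im=im,d=d,T=m['cam_to_world'])
    print(n,m['vertical_fov'],m['cx'],m['cy'],np.round(m['cam_to_world'],3).tolist(),(d>0).mean())
E
```

```text
{'time': 0.0, 'joints': [58.786, 8.65, 82.394, 0.0, 89.025, -7.678], 'joint_velocities': [0.072, 0.018, 0.085, 0.022, 0.041, 0.077], 'joint_torque': [0.001, -71.305, -57.086, -0.0, 0.009, 0.0], 'eef_pos': [0.229, 0.527, 0.207], 'orientation': [-179.932, -0.01, 156.464], 'wrist_force': [-0.132, 0.037, 0.398], 'moment': [0.024, 0.012, -0.01], 'gripper_force': 0.0, 'opening': 1.001}
top 45.74934296171014 278.08470676265586 210.7441621373857 [[0.021, -0.99, 0.141, 0.376], [-0.999, -0.025, -0.027, 0.359], [0.03, -0.14, -0.99, 0.899], [0.0, 0.0, 0.0, 1.0]] 0.9962287414965987
side 43.569631801366356 281.4179514020791 215.51783171317408 [[-0.995, -0.051, 0.081, 0.433], [-0.095, 0.599, -0.795, 0.999], [-0.008, -0.799, -0.601, 0.569], [0.0, 0.0, 0.0, 1.0]] 0.9958971088435374
wrist 61.73023711530075 281.57287482208994 207.22915490126954 [[0.399, 0.871, 0.286, 0.157], [0.917, -0.379, -0.125, 0.559], [-0.0, 0.312, -0.95, 0.374], [0.0, 0.0, 0.0, 1.0]] 0.9958715986394557
```

View pics/top0.png

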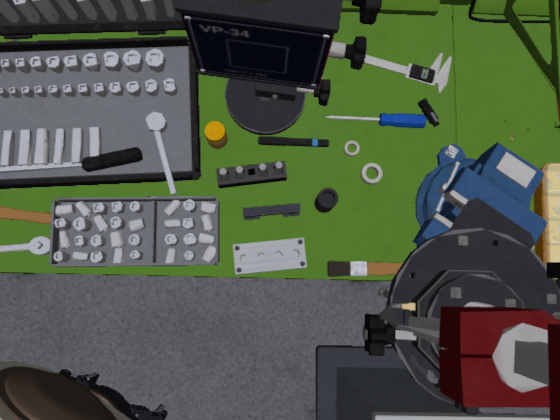

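View pics/side0.png

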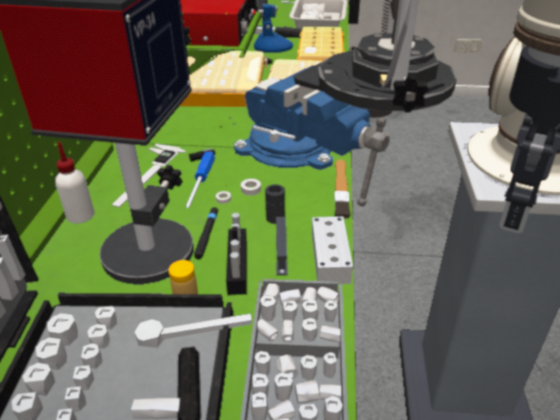

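```bash
python3 - <<'E'
from h import *
z=np.load('pics/top0.npz'); m=camera_model('top'); P=pts(z['d'],m)
a=cv2.resize(z['im'][145:285,205:350],None,fx=4,fy=4,interpolation=cv2.INTER_CUBIC)
s=np.load('pics/side0.npz'); b=cv2.resize(s['im'][170:300,200:360],None,fx=4,fy=4,interpolation=cv2.INTER_CUBIC)
cv2.imwrite('pics/topc.png',a); cv2.imwrite('pics/sidec.png',b)
for n,u,v in [('drillhead',260,40),('base',265,100),('collet',356,50),('chuck',325,92),('holder',240,174),('ledge',262,211),('rail',245,258),('sleeve',327,195),('bench',300,225),('bench2',340,225),('black',480,310),('red',500,350),('bin',130,230),('orange',215,132),('blue vise',450,200)]:
    print(n,np.round(P[v,u],3))
H=P[...,2]
for lo,hi,nm in [(0.033,0.043,'36-40'),(0.05,0.075,'50-75'),(0.025,0.033,'30')]:
    mk=((H>lo)&(H<hi)).astype(np.uint8)
    n,l,st,c=cv2.connectedComponentsWithStats(mk[145:290,200:350])
    for i in range(1,n):
        if st[i,4]>8: 
            q=P[145:290,200:350][l==i]; print(nm,st[i],np.round(c[i]+[200,145],1),np.round(q.mean(0),4))
E
```

```text
drillhead [0.643 0.369 0.374]
base [0.707 0.364 0.018]
collet [0.653 0.255 0.338]
chuck [0.693 0.263 0.102]
holder [0.559 0.404 0.052]
ledge [0.497 0.364 0.039]
rail [0.416 0.392 0.012]
sleeve [0.527 0.252 0.048]
bench [ 0.479  0.294 -0.002]
bench2 [0.48  0.222 0.   ]
black [0.356 0.179 0.485]
red [0.326 0.171 0.5  ]
bin [0.462 0.599 0.006]
orange [0.632 0.45  0.055]
blue vise [0.507 0.072 0.144]
36-40 [49 28  7  2  9] [251.6 173.3] [0.5639 0.3843 0.038 ]
36-40 [117  56   9   9  13] [320.4 206.1] [0.5084 0.2621 0.0391]
36-40 [ 43  58  58  14 536] [272.  209.4] [0.5004 0.3468 0.0394]
36-40 [  33   92   74   37 1886] [269.6 255.3] [0.4206 0.349  0.0357]
50-75 [76 16  7  9 52] [278.8 165.1] [0.5736 0.3372 0.0654]
50-75 [60 18  7  9 52] [262.8 167.2] [0.5692 0.3646 0.0651]
50-75 [36 21  8  9 53] [239.5 169.9] [0.5635 0.4042 0.0648]
50-75 [20 23  8  9 53] [223.2 171.9] [0.5593 0.4319 0.0645]
50-75 [48 24  7  4 22] [250.9 170.2] [0.5636 0.3849 0.064 ]
50-75 [118  43  21  21 271] [327.8 197.7] [0.52   0.2518 0.0598]
30 [ 16  16  72  25 787] [251.3 173.8] [0.5649 0.3848 0.0294]
30 [ 0 51 16  3 39] [207.5 196.9] [0.5209 0.4607 0.0309]
30 [  1  54  18  27 200] [210.7 208.4] [0.5009 0.4546 0.0294]
30 [ 2 69 11 16 63] [207.6 222.1] [0.4767 0.4593 0.0264]
30 [  0  83  19  37 203] [211.8 251.5] [0.4252 0.4495 0.0293]
30 [ 0 88 15 10 81] [206.1 237.4] [0.4498 0.4607 0.0271]
```

View pics/topc.png

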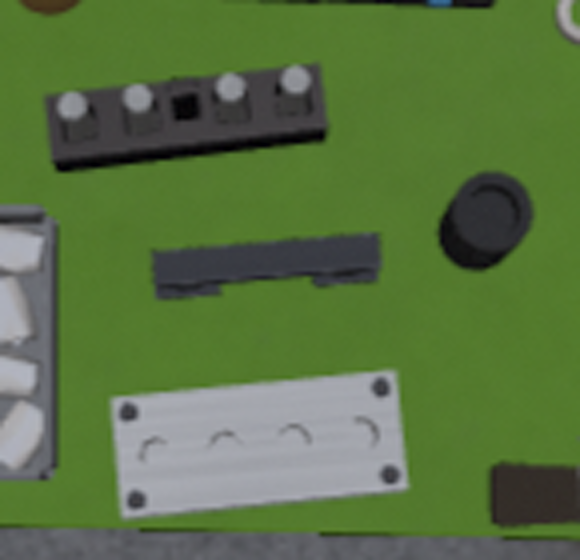

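View pics/wrist0.png

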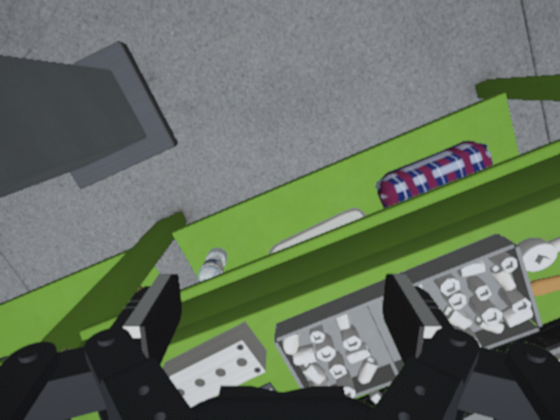

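```bash
cat >> h.py <<'E'
LEAN=np.radians(40)
def Rtgt(yawc, lean=LEAN):
    # tool y (closing) at world angle yawc (rad, near pi), wrist leaning to +y
    y=np.array([np.cos(yawc),np.sin(yawc),0]); h=np.array([y[1],-y[0],0]) # y cross... horizontal perpendicular
    if h[1]<0: h=-h       # h points to +y
    z=-np.sin(lean)*h-np.cos(lean)*np.array([0,0,1.]); return np.stack([np.cross(y,z),y,z],1)
def cur():
    o=get_obs(); return np.array(o['eef_pos']),Rn.from_euler('xyz',o['orientation'],degrees=True).as_matrix(),o
def grasp(): 
    p,R,o=cur(); return p-0.019*R[:,2]
def plan(g,R1,back=0.019):
    # target grasp point g with orientation R1 -> row numbers (mm, rad)
    p,R,o=cur(); t=np.array(g)+back*R1[:,2]
    s=np.r_[np.round(R.T@(t-p)*1000,1),np.round(Rn.from_matrix(R.T@R1).as_rotvec(),4)]
    print('row',*s,'n>=',int(max(np.linalg.norm(s[:3])/50,np.degrees(np.linalg.norm(s[3:]))/8.59))+1)
E
python3 - <<'E'
from h import *
z=np.load('pics/top0.npz'); m=camera_model('top'); P=pts(z['d'],m); H=P[...,2]
def rect(lo,hi,u0,u1,v0,v1):
    mk=np.zeros(H.shape,bool); mk[v0:v1,u0:u1]=1; mk&=(H>lo)&(H<hi)
    q=P[mk][:,:2].astype(np.float32)*1000; c,s,a=cv2.minAreaRect(q); b=cv2.boxPoints((c,s,a))
    e=b[1]-b[0]; e2=b[2]-b[1]; e=e if np.hypot(*e)>np.hypot(*e2) else e2
    e=e*np.sign(e[1]); print(np.round(c,1),np.round(s,1),'long axis angle',round(np.degrees(np.arctan2(e[1],e[0])),2))
rect(.031,.042,230,310,235,275); rect(.034,.046,240,305,200,222)
rect(.024,.033,210,295,155,190)
hd=(H>.2)&(P[...,0]>.5)&(P[...,1]>.2)&(P[...,1]<.6); q=P[hd]; print('head xmin',q[q[:,0].argsort()[:3]],q[:,2].min())
hd=(H>.2)&(P[...,1]>.1)&(P[...,0]<.5); q=P[hd]; print('press',q.min(0),q.max(0))
s=np.load('pics/side0.npz'); ms=camera_model('side'); Q=pts(s['d'],ms); q=Q[(Q[...,2]>.15)&(Q[...,0]>.5)&(Q[...,0]<.9)&(Q[...,1]>.2)]; print('side head',np.percentile(q,[0.5,99.5],0))
# pins in top: bright blob centroids, ray to z=.068
g=cv2.cvtColor(z['im'],cv2.COLOR_BGR2GRAY)
for u,v in [(279,165),(263,167),(239.5,170),(223,172)]:
    print(np.round(ray(u,v,m,.068),4))
p,R,o=cur(); print(R.round(3).tolist())
E
```

```text
[420.8 348.6] [ 52.2 124.4] long axis angle 96.92
[500.6 347.4] [16.5 99.6] long axis angle 96.47
[567.4 384.7] [ 30.8 124. ] long axis angle 98.48
head xmin [[0.60942577 0.36433545 0.5105277 ]
 [0.60992459 0.3702311  0.50931523]
 [0.60998084 0.360987   0.50982129]] 0.253568437448193
press [0.20760029 0.10011064 0.20000475] [0.45075015 0.58949689 0.89924721]
side head [[0.63502129 0.2957319  0.15386439]
 [0.83617769 0.50539175 0.42120131]]
[0.5732 0.337  0.068 ]
[0.5689 0.3642 0.068 ]
[0.5626 0.4041 0.068 ]
[0.5583 0.432  0.068 ]
[[-0.917, 0.399, -0.0], [0.399, 0.917, -0.001], [0.0, -0.001, -1.0]]
```

```bash
python3 - <<'E'
from h import *
for yc in (188,8):
  for lean in (0,35,40):
   for j1 in (42,50,58):
    for s in (80,105):
      R=Rtgt(np.radians(yc),np.radians(lean)); B=Rn.from_euler('ZY',[j1,s],degrees=True).as_matrix()
      e=Rn.from_matrix(B.T@R).as_euler('ZYZ',degrees=True); e[2]-=90; e[2]=(e[2]+180)%360-180
      print(yc,lean,j1,s,e.round(0))
p,R,o=cur(); B=Rn.from_euler('ZY',[58.785,90.98],degrees=True).as_matrix(); print(Rn.from_matrix(B.T@R).as_euler('ZYZ',degrees=True))
E
```

```text
188 0 42 80 [  -0.  100. -146.]
188 0 42 105 [  -0.   75. -146.]
188 0 50 80 [   0.  100. -138.]
188 0 50 105 [  -0.   75. -138.]
188 0 58 80 [  -0.  100. -130.]
188 0 58 105 [   0.   75. -130.]
188 35 42 80 [ -32.  117. -157.]
188 35 42 105 [ -29.   96. -144.]
188 35 50 80 [ -30.  121. -149.]
188 35 50 105 [ -26.   99. -137.]
188 35 58 80 [ -27.  125. -141.]
188 35 58 105 [ -22.  102. -129.]
188 40 42 80 [ -38.  119. -159.]
188 40 42 105 [ -33.   99. -144.]
188 40 50 80 [ -35.  124. -152.]
188 40 50 105 [ -29.  103. -137.]
188 40 58 80 [ -32.  128. -144.]
188 40 58 105 [ -25.  106. -130.]
8 0 42 80 [ -0. 100.  34.]
8 0 42 105 [ 0. 75. 34.]
8 0 50 80 [  0. 100.  42.]
8 0 50 105 [ 0. 75. 42.]
8 0 58 80 [ -0. 100.  50.]
8 0 58 105 [ 0. 75. 50.]
8 35 42 80 [-32. 117.  23.]
8 35 42 105 [-29.  96.  36.]
8 35 50 80 [-30. 121.  31.]
8 35 50 105 [-26.  99.  43.]
8 35 58 80 [-27. 125.  39.]
8 35 58 105 [-22. 102.  51.]
8 40 42 80 [-38. 119.  21.]
8 40 42 105 [-33.  99.  36.]
8 40 50 80 [-35. 124.  28.]
8 40 50 105 [-29. 103.  43.]
8 40 58 80 [-32. 128.  36.]
8 40 58 105 [-25. 106.  50.]
[-4.29430504e-04  8.90740235e+01  8.23230469e+01]
```

>>> step_arm(targets="0 0 -60 0 0 -1;0 0 -60 0 0 -1;0 0 -60 0 0 -1;0 0 -60 0 0 -1;0 0 -60 0 0 -1;0 0 -60 0 0 -1;0 0 -60 0 0 -1;0 0 -60 0 0 -2.1;0 0 -60 0 0 -2.1;0 0 -60 0 0 -2.1;0 0 -60 0 0 -2.1;0 0 -60 0 0 -2.1;0 0 -60 0 0 -2.1;0 0 -60 0 0 -2.1;0 0 -60 0 0 -2.1;0 0 -60 0 0 -2.1")

```text
time: 1.75
eef_pos: [0.2296, 0.5271, 0.2671]
orientation: [180.0, -0.0, -83.2]
wrist_force: [-0.1, -0.2, -0.1]
opening: 1.003
gripper_force: 0.0
```

```bash
python3 - <<'E'
from h import *
p,R,o=cur(); print(p,o['orientation'],np.round(o['joints'],1))
plan([.50,.45,.28],Rtgt(np.radians(188)))
E
```

```text
[0.22958306 0.52706838 0.26711284] [ 1.79981166e+02 -2.63420445e-02 -8.31690900e+01] [  58.8    7.9   76.3   -0.    95.8 -128. ]
row 120.9 -259.6 1.6 0.0074 0.6977 -0.0195 n>= 6
```

>>> step_arm(targets="0 -60 0 0 0.35 0;60 -130 0 0 0.7 -0.02;121 -260 2 0.007 0.698 -0.02;121 -260 2 0.007 0.698 -0.02;121 -260 2 0.007 0.698 -0.02;121 -260 2 0.007 0.698 -0.02;121 -260 2 0.007 0.698 -0.02;121 -260 2 0.007 0.698 -0.02;121 -260 2 0.007 0.698 -0.02;121 -260 2 0.007 0.698 -0.02;121 -260 2 0.007 0.698 -0.02", claw=0)

```text
time: 2.85
eef_pos: [0.5013, 0.4382, 0.2659]
orientation: [-180.0, -40.0, -82.0]
wrist_force: [0.4, -0.6, 0.8]
opening: 0.501
gripper_force: 0.0
```

```bash
python3 - <<'E'
from h import *
p,R,o=cur(); print(p,o['orientation'],np.round(o['joints'],1),grasp(),o['opening'])
im,d,m=grab('wrist'); cv2.imwrite('pics/w1.png',im); np.savez('pics/w1.npz',im=im,d=d,m=m); print(np.round(m['cam_to_world'],3).tolist())
plan([.558,.44,.17],Rtgt(np.radians(188.5)))
E
```

```text
[0.50133463 0.43818195 0.26593544] [-179.97108709  -39.96620167  -81.99427359] [  49.    39.    42.9  -34.7  121.6 -151.3] [0.49962541 0.45026605 0.28049749] 0.5007317018471829
[[-0.99, -0.13, 0.054, 0.495], [-0.14, 0.919, -0.368, 0.483], [-0.002, -0.372, -0.928, 0.445], [0.0, 0.0, 0.0, 1.0]]
row -57.0 -56.3 96.4 0.0051 0.0005 -0.0066 n>= 3
```

View pics/w1.png

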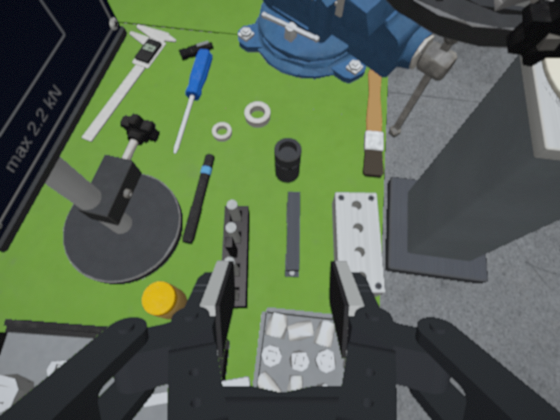

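```bash
cat >> h.py <<'E'
def clusters(mk,P,lo=6,hi=100000):
    n,l,st,c=cv2.connectedComponentsWithStats(mk.astype(np.uint8)); return [(c[i],P[l==i],st[i,4]) for i in range(1,n) if lo<st[i,4]<hi]
def pins(d,m,z=.068,c0=(.566,.385),rad=.09,tol=.0025):
    P=pts(d,m); mk=(abs(P[...,2]-z)<tol)&(np.hypot(P[...,0]-c0[0],P[...,1]-c0[1])<rad)
    return [(np.round(c,1),q.mean(0).round(4),np.ptp(q[:,:2],0).round(3),n) for c,q,n in clusters(mk,P)]
def holes(d,m,c0=(.4208,.3486),ang=96.9,top=.036):
    P=pts(d,m); F=f(m); T=np.array(m['cam_to_world']); v,u=np.mgrid[0:420,0:560]
    r=np.stack([(u-m['cx'])/F,(v-m['cy'])/F,np.ones_like(u)],-1)@T[:3,:3].T
    Q=T[:3,3]+r*((top-T[2,3])/r[...,2])[...,None]
    e=np.array([np.cos(np.radians(ang)),np.sin(np.radians(ang))]); w=Q[...,:2]-c0; a=w@e; b=w@[-e[1],e[0]]
    ins=(abs(a)<.056)&(abs(b)<.014)
    zt=np.median(P[ins][:,2]); 
    return zt,[(np.round(c,1),q.mean(0).round(4),np.ptp(q[:,:2],0).round(4),n) for c,q,n in clusters(ins&(P[...,2]<zt-.0015),Q,20)]
E
python3 - <<'E'
from h import *
z=np.load('pics/w1.npz',allow_pickle=True); d=z['d']; m=z['m'].item()
for p in pins(d,m): print(*p)
zt,h=holes(d,m); print(zt)
for p in h: print(*p)
E
```

```text
[231.5 204.7] [0.5751 0.339  0.0681] [0.011 0.012] 81
[230.5 227.5] [0.5709 0.3665 0.0683] [0.011 0.011] 86
[232.9 246.5] [0.564  0.388  0.0684] [0.001 0.007] 8
[229.6 259.4] [0.5648 0.4027 0.0682] [0.011 0.007] 34
0.03599845590502593
[356.  205.1] [0.4269 0.3053 0.036 ] [0.0126 0.0116] 75
[357.4 228.1] [0.4232 0.3355 0.036 ] [0.0114 0.0123] 80
[359.1 251.6] [0.4195 0.3649 0.036 ] [0.0133 0.0115] 88
```

>>> step_arm(targets="-57 -56 96 0.005 0 -0.007;-57 -56 96 0.005 0 -0.007;-57 -56 96 0.005 0 -0.007;-57 -56 96 0.005 0 -0.007;-57 -56 96 0.005 0 -0.007;-57 -56 96 0.005 0 -0.007")

```text
time: 3.5
eef_pos: [0.5596, 0.4285, 0.1577]
orientation: [-179.9, -39.9, -81.6]
wrist_force: [-0.2, 0.7, 1.0]
opening: 0.504
gripper_force: 0.0
```

```bash
python3 - <<'E'
from h import *
p,R,o=cur(); print(p,o['orientation'],np.round(o['joints'],1),grasp(),o['opening'])
im,d,m=grab('wrist'); cv2.imwrite('pics/w2.png',im); np.savez('pics/w2.npz',im=im,d=d,m=m)
for p in pins(d,m): print(*p)
print(np.round(m['cam_to_world'],3).tolist())
E
```

```text
[0.55961748 0.42845472 0.15768279] [-179.88224196  -39.89623612  -81.57227013] [  45.6   44.2   46.8  -33.5  111.9 -149.2] [0.55779277 0.44050396 0.17225969] 0.5042448276923014
[280.4 176. ] [0.5751 0.3391 0.068 ] [0.012 0.012] 151
[280.5 206.3] [0.5709 0.3667 0.0681] [0.011 0.011] 160
[280.4 235.7] [0.5672 0.3918 0.0682] [0.007 0.001] 20
[280.4 253.4] [0.565  0.406  0.0681] [0.011 0.012] 181
[280.4 289.5] [0.5609 0.4335 0.0681] [0.012 0.012] 203
[[-0.989, -0.137, 0.058, 0.553], [-0.149, 0.919, -0.366, 0.473], [-0.003, -0.371, -0.929, 0.337], [0.0, 0.0, 0.0, 1.0]]
```

View pics/w2.png

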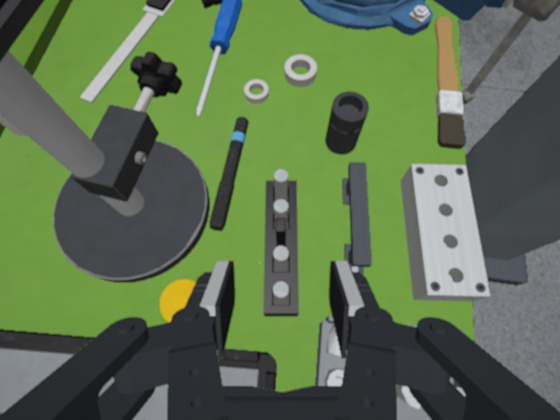

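```bash
python3 - <<'E'
from h import *
plan([.5609,.4335,.056],Rtgt(np.radians(188.5)))
E
```

```text
row -68.8 -1.8 93.9 -0.0014 0.002 -0.0009 n>= 3
```

>>> step_arm(targets="-35 -2 47 -0.001 0.002 0;-52 -2 71 -0.001 0.002 0;-62 -2 84 -0.001 0.002 0;-69 -2 94 -0.001 0.002 0;-69 -2 94 -0.001 0.002 0;-69 -2 94 -0.001 0.002 0;-69 -2 94 -0.001 0.002 0")

```text
time: 4.25
eef_pos: [0.5635, 0.421, 0.0408]
orientation: [-180.0, -40.0, -81.6]
wrist_force: [0.2, -0.3, 0.1]
opening: 0.503
gripper_force: 0.0
```

>>> step_arm(targets="0 0 0 0 0 0;0 0 0 0 0 0;0 0 0 0 0 0;0 0 0 0 0 0;0 0 0 0 0 0;0 0 0 0 0 0;0 0 0 0 0 0;0 0 0 0 0 0", claw=-1, newtons=40)

```text
time: 5.05
eef_pos: [0.5631, 0.4204, 0.0394]
orientation: [179.9, -40.1, -81.5]
wrist_force: [0.3, 0.7, 6.3]
opening: 0.108
gripper_force: 39.1
```

```bash
python3 - <<'E'
from h import *
p,R,o=cur(); print(p,o['orientation'],np.round(o['joints'],1),grasp(),o['opening'],o['gripper_force'],o['wrist_force'])
im,d,m=grab('wrist'); cv2.imwrite('pics/w3.png',im[150:420,150:420]); np.savez('pics/w3.npz',im=im,d=d,m=m)
for p in pins(d,m,tol=.004): print(*p)
E
```

```text
[0.5631497  0.42040888 0.03940424] [179.91774698 -40.11631425 -81.52345606] [  45.1   48.1   54.1  -31.9  102.4 -143.4] [0.56137209 0.43252164 0.05393425] 0.10777215218300162 39.09413158893585 [0.30382615 0.73442407 6.34075096]
[283.7  91.2] [0.5748 0.3396 0.0677] [0.012 0.013] 415
[283.9 135.2] [0.5707 0.367  0.0678] [0.012 0.013] 456
[284.  179.3] [0.5671 0.3917 0.068 ] [0.008 0.002] 122
[284.1 208.3] [0.5649 0.4063 0.068 ] [0.012 0.012] 540
[281.5 265.8] [0.5621 0.4331 0.0684] [0.022 0.012] 739
[247.2 273.1] [0.576  0.4387 0.0696] [0.006 0.004] 84
[315.8 273.2] [0.5472 0.4344 0.0698] [0.006 0.004] 88
[293.  325.5] [0.5539 0.4568 0.0711] [0.001 0.005] 14
[270. 327.] [0.5629 0.4587 0.071 ] [0.001 0.004] 11
```

View pics/w3.png

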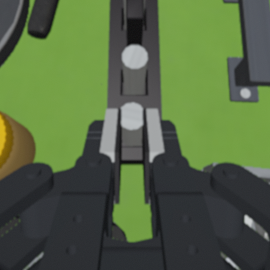

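```bash
python3 - <<'E'
from h import *
R=Rtgt(np.radians(188.5)); g=grasp(); plan(g+[0,0,.06],R)
E
```

```text
row 38.6 0.0 -45.9 0.0017 -0.002 -0.0003 n>= 2
```

>>> step_arm(targets="13 0 -15 0 0 0;26 0 -31 0 0 0;39 0 -46 0 0 0;39 0 -46 0 0 0;39 0 -46 0 0 0;39 0 -46 0 0 0")

```text
time: 5.7
eef_pos: [0.563, 0.4201, 0.0987]
orientation: [179.8, -40.1, -81.5]
wrist_force: [0.3, -1.3, -0.2]
opening: 0.106
gripper_force: 39.0
```

```bash
cat >> h.py <<'E'
def held(d,m):
    # pin between the pads: points in tool frame around the grasp point
    p,R,o=cur(); P=pts(d,m); L=(P-(p-0.019*R[:,2]))  # world offset from grasp
    y=R[:,1]; a=L@y; h=np.cross([0,0,1.],y); h=h if h[1]>0 else -h; b=L@h; z=L[...,2]
    near=(abs(a)<.0055)&(abs(b)<.02)&(z>-.03)&(z<.03)
    top=near&(z>z[near].max()-.0025)
    B=P[top]; print('held top wrt grasp: close',(a[top].max()+a[top].min())/2*1e3,'lean',(b[top].max()+b[top].min())/2*1e3,'z',np.median(z[top])*1e3,top.sum(), 'ptp',np.ptp(b[top]),'grad dz/db',np.polyfit(b[top],z[top],1)[0],'mean b',b[top].mean()*1e3)
E
python3 - <<'E'
from h import *
p,R,o=cur(); print(p,o['orientation'],grasp(),o['opening'],o['wrist_force'])
im,d,m=grab('wrist'); np.savez('pics/w4.npz',im=im,d=d,m=m); held(d,m)
im,d,m=grab('top'); np.savez('pics/t4.npz',im=im,d=d,m=m)
for c in pins(d,m,tol=.006): print(*c)
plan(np.array([.4168,.3948,.036])+[.003*0,.0,.10],Rtgt(np.radians(187)))
E
```

```text
[0.56296161 0.42008545 0.09866336] [179.81676578 -40.13265833 -81.45087576] [0.56120116 0.43220497 0.11318981] 0.10632393198446448 [ 0.31152063 -1.3081588  -0.17477757]
held top wrt grasp: close 4.6089097306420514 lean 9.559394282954441 z 28.452580941679045 19 ptp 0.002695437265726651 grad dz/db 0.9043860830645171 mean b 9.422276403746704
[279.  164.2] [0.5746 0.337  0.0677] [0.011 0.011] 41
[262.8 166.4] [0.5701 0.3646 0.0671] [0.012 0.01 ] 41
[239.3 169.1] [0.5643 0.4044 0.0674] [0.012 0.011] 41
[251.5 169.6] [0.5637 0.3836 0.0684] [0.002 0.01 ] 11
row 26.7 148.6 -7.2 -0.0138 -0.0028 0.021 n>= 4
```

```bash
cat >> h.py <<'E'
def held(d,m,zt=.014):
    p,R,o=cur(); P=pts(d,m); L=(P-(p-0.019*R[:,2]))
    y=R[:,1]; h=np.cross([0,0,1.],y); h=h if h[1]>0 else -h; a=L@y; b=L@h; z=L[...,2]
    top=(abs(a)<.0075)&(abs(b)<.012)&(abs(z-zt)<.005)
    n,l,st,c=cv2.connectedComponentsWithStats(top.astype(np.uint8)); i=1+st[1:,4].argmax(); top=l==i
    A=np.c_[a[top],b[top],np.ones(top.sum())]; k,*_=np.linalg.lstsq(A,z[top],rcond=None)
    fit=top&(abs(z-(k[0]*a+k[1]*b+k[2]))<.001)
    A=np.c_[a[fit],b[fit],np.ones(fit.sum())]; k,*_=np.linalg.lstsq(A,z[fit],rcond=None)
    rng=lambda q:(np.percentile(q,1)*1e3).round(1).tolist(),
    print('held: n',fit.sum(),'a',(a[fit].min()*1e3).round(2),(a[fit].max()*1e3).round(2),'b',(b[fit].min()*1e3).round(2),(b[fit].max()*1e3).round(2),'mean a,b,z',(a[fit].mean()*1e3).round(2),(b[fit].mean()*1e3).round(2),(z[fit].mean()*1e3).round(2),'slopes',k[:2].round(3))
E
python3 - <<'E'
from h import *
z=np.load('pics/w4.npz',allow_pickle=True); held(z['d'],z['m'].item())
cv2.imwrite('pics/w4c.png',cv2.resize(z['im'][200:340,200:360],None,fx=4,fy=4))
E
```

```text
held: n 407 a -7.13 7.19 b -4.96 8.35 mean a,b,z -0.52 0.79 14.55 slopes [ 0.034 -0.116]
```

View pics/w4c.png

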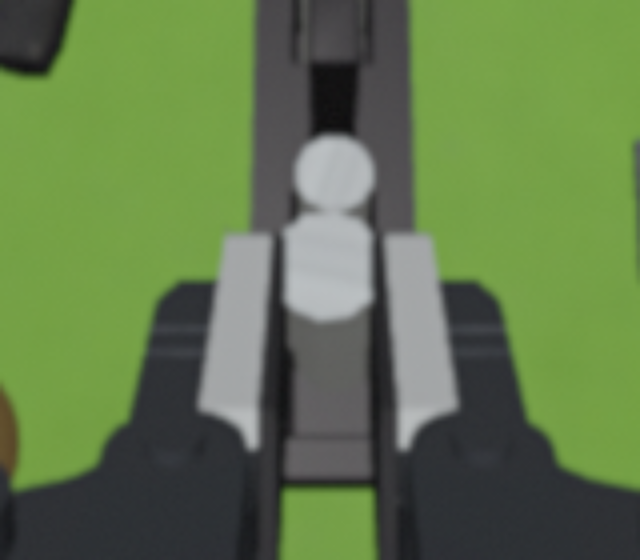

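```bash
cat >> h.py <<'E'
def held(d,m,zt=.014,c=(0,0),g0=None,verbose=True):
    p,R,o=cur(); g=p-0.019*R[:,2] if g0 is None else g0; P=pts(d,m); L=P-g
    y=R[:,1]; h=np.cross([0,0,1.],y); h=h if h[1]>0 else -h; a=L@y-c[0]; b=L@h-c[1]; z=L[...,2]
    fit=(abs(a)<.0042)&(abs(b)<.009)&(abs(z-zt)<.006)
    for t in (.002,.001,.0006):
        A=np.c_[a[fit],b[fit],np.ones(fit.sum())]; k,*_=np.linalg.lstsq(A,z[fit],rcond=None)
        fit=(abs(a)<.0042)&(abs(b)<.009)&(abs(z-(k[0]*a+k[1]*b+k[2]))<t)
    mid=fit&(abs(a)<.0015)
    print('held: n',fit.sum(),'b range mid',(b[mid].min()*1e3).round(2),(b[mid].max()*1e3).round(2),'z0',(k[2]*1e3).round(2),'slopes a,b',k[:2].round(3))
    return k,fit
E
python3 - <<'E'
from h import *
z=np.load('pics/w4.npz',allow_pickle=True); d,m=z['d'],z['m'].item(); k,fit=held(d,m)
for g in ([.5649,.4063,.068],[.5707,.367,.068]): held(d,m,0,g0=np.array(g))
s,ds,ms=grab('side'); np.savez('pics/s4.npz',im=s,d=ds,m=ms)
P=pts(d,m); g=grasp(); L=P-g; 
# profile along column through pin
u=int(np.round(np.argwhere(fit).mean(0)[1]));
for v in range(245,320,3): print(v,(L[v,u]*1e3).round(1).tolist(),end=' ')
E
```

```text
held: n 319 b range mid -5.2 6.22 z0 14.52 slopes a,b [ 0.002 -0.011]
held: n 136 b range mid -5.92 5.07 z0 0.16 slopes a,b [-0.011 -0.008]
held: n 123 b range mid -6.52 5.12 z0 0.1 slopes a,b [ 0.011 -0.065]
245 [3.6, -25.3, -44.6] 248 [3.3, -23.4, -44.6] 251 [3.0, -21.7, -45.2] 254 [0.8, -4.7, 14.0] 257 [0.6, -3.1, 15.4] 260 [0.5, -2.1, 14.1] 263 [0.3, -0.8, 13.9] 266 [-4.1, 33.7, 164.9] 269 [-0.2, 2.1, 15.3] 272 [-0.3, 3.2, 14.6] 275 [-0.5, 4.5, 14.8] 278 [-0.7, 5.9, 15.3] 281 [-0.8, 6.1, 9.6] 284 [-0.8, 6.3, 2.9] 287 [-0.8, 6.0, -7.5] 290 [-0.9, 6.2, -15.0] 293 [-1.0, 6.2, -25.1] 296 [-1.0, 6.1, -37.2] 299 [-0.3, -0.8, -104.0] 302 [-0.6, 1.3, -104.5] 305 [-1.0, 3.4, -104.8] 308 [-1.3, 5.5, -105.0] 311 [-1.8, 9.8, -82.8] 314 [-2.1, 11.7, -82.5] 317 [-2.4, 13.6, -82.6]
```

```bash
python3 - <<'E'
from h import *
z=np.load('pics/w4.npz',allow_pickle=True); d,m=z['d'],z['m'].item(); im=z['im']
p,R,o=cur(); g=grasp()
for v,zz in ((268,.0145),(286,-.005)):
    row=cv2.GaussianBlur(im,(3,3),0)[v,262:304].astype(int).sum(1); print(v,row.tolist())
    for u in (272,282.4,293): print((R.T@(ray(u,v,m,g[2]+zz)-g)*1e3).round(2))
z=np.load('pics/w2.npz',allow_pickle=True); zt,h=holes(z['d'],z['m'].item()); print(zt)
for q in h: print(*q)
E
```

```text
268 [497, 497, 500, 494, 445, 329, 201, 161, 246, 394, 507, 552, 558, 555, 552, 550, 549, 547, 547, 545, 544, 544, 543, 543, 543, 543, 544, 546, 543, 504, 403, 261, 165, 187, 310, 434, 490, 500, 498, 497, 497, 497]
[  8.23  -4.85 -12.05]
[  8.22  -0.37 -12.03]
[  8.22   4.2  -12.02]
286 [497, 494, 464, 378, 257, 163, 122, 106, 100, 138, 203, 253, 273, 280, 281, 283, 286, 287, 291, 292, 291, 289, 290, 290, 290, 291, 290, 289, 277, 237, 166, 110, 104, 119, 149, 235, 359, 453, 492, 498, 497, 496]
[-7.76 -5.33 -0.02]
[-7.77 -0.36 -0.01]
[-7.77  4.71  0.  ]
0.03580919760532997
[440.1 180.8] [0.427  0.3059 0.036 ] [0.0131 0.012 ] 121
[444.8 210.1] [0.4233 0.3355 0.036 ] [0.0118 0.0124] 135
[449.7 241.5] [0.4196 0.3651 0.036 ] [0.0122 0.0133] 156
[454.9 275.2] [0.416  0.3948 0.036 ] [0.0119 0.0123] 170
```

```bash
python3 - <<'E'
from h import *
plan([.4245,.326,.11],Rtgt(np.radians(187.05)))
E
```

```text
row 62.8 151.0 57.3 -0.0134 -0.0027 0.0202 n>= 4
```

>>> step_arm(targets="16 38 14 -0.003 -0.001 0.005;31 75 29 -0.006 -0.001 0.01;47 113 43 -0.01 -0.002 0.015;63 151 57 -0.013 -0.003 0.02;63 151 57 -0.013 -0.003 0.02;63 151 57 -0.013 -0.003 0.02;63 151 57 -0.013 -0.003 0.02;63 151 57 -0.013 -0.003 0.02")

```text
time: 6.65
eef_pos: [0.427, 0.3147, 0.0962]
orientation: [-179.9, -39.9, -83.0]
wrist_force: [0.1, -0.6, -0.8]
opening: 0.107
gripper_force: 39.1
```

```bash
cat >> h.py <<'E'
def edges(im,v,m,z):
    r=cv2.GaussianBlur(im,(3,3),0)[v].astype(int).sum(1); c=281; hi=np.median(r[c-4:c+5])
    out=[]
    for s in (-1,1):
        u=c; lo=r[[c+s*k for k in range(6,18)]].min(); t=(hi+lo)/2
        while r[u]>t: u+=s
        out.append(u-s*(t-r[u])/(r[u-s]-r[u]+1e-9)*1.0)
    p,R,o=cur(); g=grasp(); uc=sum(out)/2; return np.round(out,2),((ray(uc,v,m,g[2]+z)-g)@R[:,1]*1e3).round(2)
def look(nm):
    p,R,o=cur(); im,d,m=grab('wrist'); np.savez(f'pics/{nm}.npz',im=im,d=d,m=m); cv2.imwrite(f'pics/{nm}.png',im)
    print('g',grasp().round(4),'rpy',np.round(o['orientation'],2),'j',np.round(o['joints'],1)); return im,d,m
E
python3 - <<'E'
from h import *
im,d,m=look('w5'); k,fit=held(d,m)
for v,z in ((262,.0145),(268,.0145),(286,-.004)): print(v,edges(im,v,m,z))
zt,h=holes(d,m); print(zt)
for q in h: print(*q)
L=pts(d,m)-grasp(); y=cur()[1][:,1]; hh=np.array([y[1],-y[0],0]); hh*=np.sign(hh[1])
for v in range(282,297,2): print((L[v,282]@hh*1e3).round(1),(L[v,282,2]*1e3).round(1),end='; ')
E
```

```text
g [0.4253 0.3266 0.1106] rpy [-179.89  -39.93  -83.01] j [  46.7   26.4   82.2  -30.    98.2 -137.5]
held: n 298 b range mid -5.18 6.22 z0 14.28 slopes a,b [ 0.004 -0.027]
262 (array([270.86, 292.26]), np.float64(-0.89))
268 (array([270.73, 292.33]), np.float64(-0.9))
286 (array([270.46, 291.39]), np.float64(-1.22))
0.12511507420980297
[286.9 251.2] [0.4263 0.2973 0.036 ] [0.0284 0.0119] 432
[281.7 341. ] [0.4228 0.3554 0.036 ] [0.0273 0.0704] 3019
6.2 7.0; 6.3 2.4; 6.3 -3.5; 6.3 -9.3; 6.4 -14.8; 6.3 -22.4; 6.6 -28.0; 6.4 -37.0;
```

View pics/w5.png

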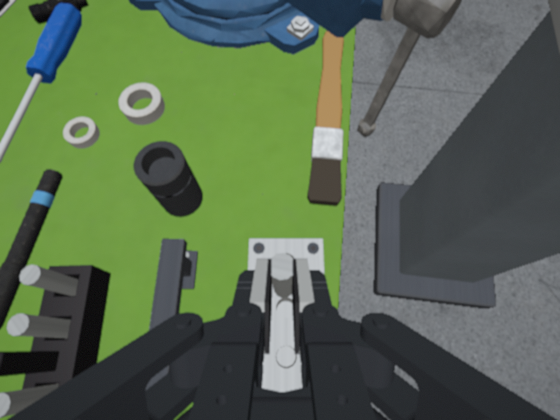

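```bash
python3 - <<'E'
from h import *
R=Rtgt(np.radians(187.05)); plan([.42625,.3053,.086],R); print((R.T@[0,0,-.01]*1e3).round(2))
E
```

```text
row 0.5 1.8 32.6 -0.001 0.0011 -0.0007 n>= 1
[-6.43  0.    7.66]
```

>>> step_arm(targets="0.2 1 15 -0.001 0.001 -0.001;0.4 1.8 28 -0.001 0.001 -0.001;0.5 1.8 32.6 -0.001 0.001 -0.001;0.5 1.8 32.6 -0.001 0.001 -0.001;0.5 1.8 32.6 -0.001 0.001 -0.001;0.5 1.8 32.6 -0.001 0.001 -0.001;0.5 1.8 32.6 -0.001 0.001 -0.001")

```text
time: 7.4
eef_pos: [0.4272, 0.293, 0.072]
orientation: [-180.0, -40.0, -82.9]
wrist_force: [0.8, -0.4, -0.4]
opening: 0.107
gripper_force: 39.1
```

```bash
python3 - <<'E'
from h import *
R=Rtgt(np.radians(187.05)); print(grasp(),cur()[2]['wrist_force']); plan([.42625,.3053,.079],R)
E
```

```text
[0.42566479 0.30512463 0.08653039] [ 0.83630621 -0.39517874 -0.42867696]
row -4.9 -0.6 5.7 -0.0006 0.0004 0.0004 n>= 1
```

>>> step_arm(targets="-2.5 -0.3 2.9 0 0 0;-4.5 -0.3 5.4 0 0 0;-4.5 -0.3 5.4 0 0 0;-4.5 -0.3 5.4 0 0 0")

```text
time: 7.8
eef_pos: [0.4273, 0.2927, 0.0645]
orientation: [180.0, -40.0, -82.9]
wrist_force: [-0.1, -0.1, -0.3]
opening: 0.108
gripper_force: 39.1
```

```bash
python3 - <<'E'
from h import *
for i in range(6):
    im,d,m=grab('side'); p,R,o=cur(); print(grasp().round(4),np.round(o['wrist_force'],1),np.round(o['moment'],2),np.round(o['orientation'],2))
np.savez('pics/s6.npz',im=im,d=d,m=m)
P=pts(d,m); w=(abs(P[...,0]-.426)<.01)&(abs(P[...,1]-.31)<.02); 
E
```

```text
[0.4258 0.3049 0.0792] [-0.2 -0.1 -0.9] [ 0.41  0.03 -0.04] [179.97 -40.   -82.9 ]
[0.4259 0.3049 0.0793] [ 0.1  1.  -0.1] [0.38 0.   0.06] [179.98 -40.   -82.91]
[0.4259 0.3049 0.0793] [ 0.6  0.5 -0.6] [0.38 0.02 0.03] [179.98 -40.   -82.91]
[0.4259 0.3049 0.0793] [ 0.7 -0.3  0.3] [0.37 0.05 0.02] [179.98 -40.   -82.91]
[0.4259 0.3049 0.0793] [-0.1  0.2 -1.5] [0.33 0.02 0.01] [179.99 -39.99 -82.91]
[0.4259 0.3049 0.0793] [ 0.7  0.5 -1.4] [0.38 0.02 0.04] [179.99 -39.99 -82.92]
```

>>> step_arm(targets="-2 0 2.4 0 0 0;-4 0 4.8 0 0 0;-6 0 7.2 0 0 0;-6 0 7.2 0 0 0;-6 0 7.2 0 0 0")

```text
time: 8.6
eef_pos: [0.4273, 0.2927, 0.0552]
orientation: [180.0, -40.0, -82.9]
wrist_force: [-1.0, 0.7, 0.6]
opening: 0.109
gripper_force: 39.1
```

```bash
python3 - <<'E'
from h import *
p,R,o=cur(); print(grasp().round(4),np.round(o['wrist_force'],1),np.round(o['moment'],2),o['opening'])
im,d,m=look('w7'); held(d,m)
E
```

```text
[0.4258 0.3048 0.0697] [-1.   0.7  0.6] [ 0.38  0.02 -0.05] 0.10897865201296986
g [0.4259 0.3048 0.0699] rpy [179.96 -40.01 -82.9 ] j [  45.3   27.1   86.6  -30.4   93.3 -136.1]
held: n 311 b range mid -5.26 6.14 z0 14.08 slopes a,b [ 0.021 -0.015]
```

>>> step_arm(targets="-3 0 3.6 0 0 0;-5 0 6 0 0 0;-6.4 0 7.6 0 0 0;-6.4 0 7.6 0 0 0;-6.4 0 7.6 0 0 0")

```text
time: 9.15
eef_pos: [0.4274, 0.2927, 0.0454]
orientation: [180.0, -40.0, -82.9]
wrist_force: [-0.8, -0.4, 2.6]
opening: 0.105
gripper_force: 39.4
```

```bash
python3 - <<'E'
from h import *
p,R,o=cur(); print(grasp().round(4),np.round(o['wrist_force'],1),np.round(o['moment'],2),o['opening'])
im,d,m=look('w8'); held(d,m)
E
```

```text
[0.4259 0.3048 0.06  ] [-0.8 -0.4  2.6] [ 0.01  0.11 -0.06] 0.10530612610454576
g [0.4259 0.3048 0.06  ] rpy [179.99 -40.01 -82.92] j [  45.3   27.7   87.   -30.4   92.4 -135.6]
held: n 292 b range mid -5.33 6.04 z0 14.27 slopes a,b [ 0.031 -0.035]
```

>>> step_arm(targets="-0.6 0 0.7 0 0 0;-0.6 0 0.7 0 0 0;-0.6 0 0.7 0 0 0")

```text
time: 9.5
eef_pos: [0.4277, 0.2927, 0.0452]
orientation: [-179.9, -40.0, -83.0]
wrist_force: [-0.6, 0.0, 11.2]
opening: 0.104
gripper_force: 40.1
```

>>> step_arm(targets="0 0 0 0 0 0;0 0 0 0 0 0;0 0 0 0 0 0;0 0 0 0 0 0;0 0 -40 0 0 0;0 0 -80 0 0 0;0 0 -80 0 0 0;0 0 -80 0 0 0;0 0 -80 0 0 0", claw=0)

```text
time: 10.4
eef_pos: [0.4208, 0.3431, 0.1049]
orientation: [179.9, -40.1, -82.9]
wrist_force: [0.0, 0.5, -0.3]
opening: 0.501
gripper_force: 0.0
```

```bash
python3 - <<'E'
from h import *
im,d,m=look('w9'); zt,h=holes(d,m); print(zt)
for q in h: print(*q)
for q in pins(d,m,z=.074,c0=(.42,.35),rad=.07,tol=.004): print(*q)
im,d,m=grab('top')
for q in pins(d,m,z=.074,c0=(.42,.35),rad=.07,tol=.004): print('t',*q)
for q in pins(d,m,tol=.004): print('t',*q)
E
```

```text
g [0.4193 0.3551 0.1194] rpy [179.9  -40.05 -82.86] j [  48.7   28.2   78.5  -29.3  100.9 -136.8]
0.036120340692628275
[281.2 266.9] [0.4228 0.3353 0.036 ] [0.0134 0.0124] 253
[281.2 310.4] [0.4191 0.3649 0.036 ] [0.0126 0.0128] 300
[281.2 358.2] [0.4154 0.3946 0.036 ] [0.0127 0.0127] 346
[282.4 208.7] [0.4257 0.3058 0.0739] [0.011 0.012] 278
t [297.  251.8] [0.4255 0.3042 0.0734] [0.01 0.01] 41
t [279.  164.2] [0.5747 0.337  0.0674] [0.011 0.01 ] 41
t [262.7 166.2] [0.5704 0.3649 0.0675] [0.011 0.01 ] 38
t [239.4 168.9] [0.5646 0.4043 0.0679] [0.011 0.01 ] 37
t [251.3 169.7] [0.5638 0.384  0.0679] [0.002 0.01 ] 9
```

View pics/w9.png

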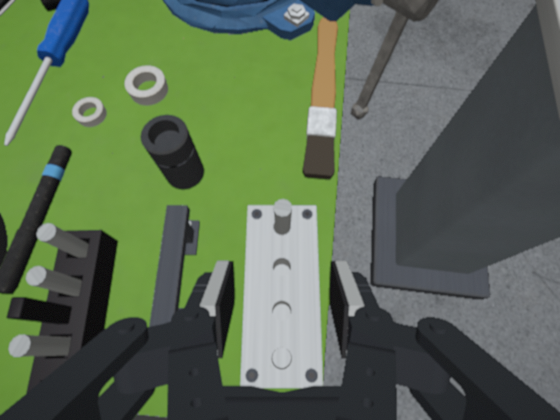

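```bash
python3 - <<'E'
from h import *
plan([.5636,.412,.118],Rtgt(np.radians(188.5)))
E
```

```text
row -30.4 -150.4 -24.0 0.0174 -0.001 -0.0184 n>= 4
```

>>> step_arm(targets="-8 -38 -6 0.004 0 -0.005;-15 -75 -12 0.009 0 -0.009;-23 -113 -18 0.013 0 -0.014;-30 -150 -24 0.017 -0.001 -0.018;-30 -150 -24 0.017 -0.001 -0.018;-30 -150 -24 0.017 -0.001 -0.018;-30 -150 -24 0.017 -0.001 -0.018;-30 -150 -24 0.017 -0.001 -0.018")

```text
time: 11.3
eef_pos: [0.5644, 0.4003, 0.1052]
orientation: [-179.9, -39.9, -81.5]
wrist_force: [0.5, 0.2, -0.1]
opening: 0.5
gripper_force: 0.0
```

```bash
python3 - <<'E'
from h import *
im,d,m=look('w10')
for q in pins(d,m,tol=.003): print(*q)
plan([.5641,.4062,.056],Rtgt(np.radians(188.5)))
E
```

```text
g [0.5627 0.4124 0.1199] rpy [-179.92  -39.94  -81.54] j [  44.    43.3   54.5  -32.9  105.4 -146.8]
[281.  178.9] [0.5749 0.3391 0.068 ] [0.012 0.012] 240
[281.  216.8] [0.5708 0.3666 0.0681] [0.011 0.012] 258
[281.1 254.8] [0.567  0.3917 0.0677] [0.008 0.002] 30
[280.9 277.6] [0.5649 0.4059 0.0681] [0.012 0.012] 302
row -36.1 -0.3 53.1 -0.0014 0.0012 -0.0006 n>= 2
```

>>> step_arm(targets="-18 -0.2 26 0 0 0;-30 -0.3 44 0 0 0;-36 -0.3 53 -0.001 0.001 0;-36 -0.3 53 -0.001 0.001 0;-36 -0.3 53 -0.001 0.001 0;-36 -0.3 53 -0.001 0.001 0")

```text
time: 11.95
eef_pos: [0.5668, 0.3945, 0.0426]
orientation: [-179.8, -39.9, -81.6]
wrist_force: [-0.6, 0.9, -0.8]
opening: 0.505
gripper_force: 0.0
```

>>> step_arm(targets="0 0 0 0 0 0;0 0 0 0 0 0;0 0 0 0 0 0;0 0 0 0 0 0;0 0 0 0 0 0;0 0 0 0 0 0;0 0 0 0 0 0;0 0 0 0 0 0", claw=-1, newtons=40)

```text
time: 12.75
eef_pos: [0.5666, 0.3941, 0.0416]
orientation: [-179.9, -40.0, -81.6]
wrist_force: [-0.5, 0.4, 6.2]
opening: 0.097
gripper_force: 39.2
```

>>> step_arm(targets="13 0 -15 0 0 0;26 0 -31 0 0 0;39 0 -46 0 0 0;39 0 -46 0 0 0;39 0 -46 0 0 0;39 0 -46 0 0 0")

```text
time: 13.35
eef_pos: [0.5663, 0.3936, 0.1009]
orientation: [180.0, -40.0, -81.5]
wrist_force: [0.7, -0.5, -1.2]
opening: 0.099
gripper_force: 39.2
```

```bash
cat >> h.py <<'E'
def prof(d,m):
    p,R,o=cur(); L=pts(d,m)-grasp(); y=R[:,1]; hh=np.array([y[1],-y[0],0]); hh*=np.sign(hh[1])
    a=L@y; b=L@hh; z=L[...,2]; w=(abs(a+.0008)<.002)&(abs(b-.006)<.004)&(z<.009)&(z>-.043)
    k=np.polyfit(z[w],b[w],1); r=abs(b-np.polyval(k,z))<.001; k=np.polyfit(z[w&r],b[w&r],1); print('pin side: b at z=0',(k[1]*1e3).round(2),'tilt',k[0].round(3),'zmin',(z[w&r].min()*1e3).round(1),'-> centre b',((k[1]-.006)*1e3).round(2))
E
python3 - <<'E'
from h import *
im,d,m=look('w11'); held(d,m); prof(d,m); print(edges(im,266,m,.0145),edges(im,286,m,-.004))
for q in pins(d,m,tol=.003): print(*q)
plan([.4222,.3346,.105],Rtgt(np.radians(187.05)))
E
```

```text
g [0.5645 0.4056 0.1152] rpy [179.98 -40.01 -81.53] j [  43.6   43.1   55.4  -32.9  104.7 -146.7]
held: n 304 b range mid -6.62 4.95 z0 12.27 slopes a,b [ 0.002 -0.038]
pin side: b at z=0 4.59 tilt 0.028 zmin -42.1 -> centre b -1.41
(array([271.7 , 291.35]), np.float64(-0.81)) (array([273.23, 290.66]), np.float64(-0.64))
[282.1 185.1] [0.575 0.339 0.068] [0.012 0.012] 251
[282.3 224.7] [0.5707 0.3666 0.068 ] [0.012 0.012] 276
row 31.2 151.5 39.6 -0.0153 -0.0006 0.0192 n>= 4
```

```bash
python3 - <<'E'
from h import *
R=Rtgt(np.radians(187.05),np.radians(38.4)); plan([.4220,.3362,.105],R); print((R.T@[0,0,-.01]*1e3).round(2))
E
```

```text
row 29.4 151.4 38.6 -0.0151 -0.0285 0.0194 n>= 4
[-6.21  0.    7.84]
```

>>> step_arm(targets="7 38 10 -0.004 -0.007 0.005;15 76 19 -0.008 -0.014 0.01;22 114 29 -0.011 -0.021 0.015;29.4 151.4 38.6 -0.015 -0.0285 0.019;29.4 151.4 38.6 -0.015 -0.0285 0.019;29.4 151.4 38.6 -0.015 -0.0285 0.019;29.4 151.4 38.6 -0.015 -0.0285 0.019;29.4 151.4 38.6 -0.015 -0.0285 0.019;29.4 151.4 38.6 -0.015 -0.0285 0.019;29.4 151.4 38.6 -0.015 -0.0285 0.019")

```text
time: 14.4
eef_pos: [0.424, 0.3247, 0.0903]
orientation: [-180.0, -38.4, -83.0]
wrist_force: [-0.1, 0.1, -0.8]
opening: 0.099
gripper_force: 39.2
```

```bash
python3 - <<'E'
from h import *
im,d,m=look('w12'); held(d,m); prof(d,m)
R=Rtgt(np.radians(187.05),np.radians(38.4)); plan([.4220,.3362,.088],R)
E
```

```text
g [0.4225 0.3364 0.1053] rpy [-179.96  -38.38  -82.97] j [  47.    26.6   82.   -28.7   97.3 -137.1]
held: n 285 b range mid -6.89 4.52 z0 11.87 slopes a,b [ 0.022 -0.021]
pin side: b at z=0 4.56 tilt 0.0 zmin -42.9 -> centre b -1.44
row -10.6 0.5 13.6 -0.0005 0.0004 -0.0002 n>= 1
```

>>> step_arm(targets="-5 0.5 6 0 0 0;-10 0.5 13 0 0 0;-13 0.5 16.4 0 0 0;-14.5 0.5 18.3 0 0 0;-14.5 0.5 18.3 0 0 0;-14.5 0.5 18.3 0 0 0;-14.5 0.5 18.3 0 0 0;-14.5 0.5 18.3 0 0 0")

```text
time: 15.25
eef_pos: [0.4233, 0.3247, 0.0675]
orientation: [-179.9, -38.4, -83.0]
wrist_force: [-0.3, 0.6, -0.8]
opening: 0.095
gripper_force: 39.2
```

```bash
python3 - <<'E'
from h import *
im,d,m=look('w13'); held(d,m); prof(d,m); print(np.round(cur()[2]['wrist_force'],1))
E
```

```text
g [0.4218 0.3364 0.0823] rpy [-179.92  -38.35  -82.97] j [  47.    27.8   83.1  -28.6   95.3 -136. ]
held: n 289 b range mid -7.1 4.52 z0 12.02 slopes a,b [ 0.013 -0.02 ]
pin side: b at z=0 4.56 tilt 0.0 zmin -42.5 -> centre b -1.44
[-0.7  0.4 -0.8]
```

>>> step_arm(targets="-3 0 3.8 0 0 0;-6 0 7.6 0 0 0;-9 0 11.4 0 0 0;-11 0 13.9 0 0 0;-12.8 0 16.1 0 0 0;-12.8 0 16.1 0 0 0;-12.8 0 16.1 0 0 0;-12.8 0 16.1 0 0 0")

```text
time: 16.1
eef_pos: [0.4235, 0.3247, 0.0472]
orientation: [-179.9, -38.4, -83.0]
wrist_force: [-1.3, 1.1, 5.9]
opening: 0.098
gripper_force: 39.9
```

```bash
python3 - <<'E'
from h import *
im,d,m=look('w14'); held(d,m); print(np.round(cur()[2]['wrist_force'],1))
E
```

```text
g [0.422  0.3364 0.0621] rpy [-179.89  -38.38  -83.  ] j [  47.    29.    83.9  -28.5   93.5 -135. ]
held: n 289 b range mid -7.09 4.53 z0 12.02 slopes a,b [-0.015 -0.017]
[ 0.1 -0.1  6. ]
```

```bash
python3 - <<'E'
from h import *
plan([.5695,.373,.118],Rtgt(np.radians(188.5)))
E
```

```text
row 20.9 -151.2 -54.9 0.0145 0.0284 -0.0204 n>= 4
```

>>> step_arm(targets="-0.4 0 0.5 0 0 0;-0.4 0 0.5 0 0 0;-0.4 0 0.5 0 0 0")

```text
time: 16.45
eef_pos: [0.4236, 0.3247, 0.0471]
orientation: [-179.8, -38.4, -83.0]
wrist_force: [-1.0, 0.3, 11.9]
opening: 0.099
gripper_force: 40.6
```

>>> step_arm(targets="0 0 0 0 0 0;0 0 0 0 0 0;0 0 0 0 0 0;0 0 0 0 0 0;0 0 -40 0 0 0;0 0 -80 0 0 0;0 0 -80 0 0 0;0 0 -80 0 0 0", claw=0)

```text
time: 17.25
eef_pos: [0.4171, 0.3744, 0.1089]
orientation: [-179.9, -38.3, -83.0]
wrist_force: [0.3, -0.1, -0.6]
opening: 0.501
gripper_force: 0.0
```

```bash
python3 - <<'E'
from h import *
im,d,m=look('w15')
for q in pins(d,m,z=.074,c0=(.42,.35),rad=.07,tol=.004): print(*q)
for q in holes(d,m)[1]: print(*q)
plan([.5695,.373,.118],Rtgt(np.radians(188.5)))
E
```

```text
g [0.4154 0.3854 0.123 ] rpy [-179.9   -38.33  -82.95] j [  50.2   29.6   75.1  -27.7  102.1 -136.2]
[282.7 165.8] [0.4258 0.306  0.0738] [0.012 0.013] 252
[282.7 206.9] [0.4221 0.3357 0.0739] [0.012 0.012] 279
[281.8 262.9] [0.4191 0.3649 0.036 ] [0.0126 0.0131] 251
[281.7 305.6] [0.4154 0.3947 0.036 ] [0.0127 0.0129] 285
row 21.9 -151.7 23.4 0.0155 0.028 -0.0193 n>= 4
```

>>> step_arm(targets="5 -38 4 0.004 0.007 -0.005;11 -76 10 0.008 0.014 -0.01;16 -114 16 0.012 0.021 -0.015;22 -151.7 23.4 0.015 0.028 -0.019;22 -151.7 23.4 0.015 0.028 -0.019;22 -151.7 23.4 0.015 0.028 -0.019;22 -151.7 23.4 0.015 0.028 -0.019;22 -151.7 23.4 0.015 0.028 -0.019;22 -151.7 23.4 0.015 0.028 -0.019")

```text
time: 18.2
eef_pos: [0.571, 0.3614, 0.1045]
orientation: [-180.0, -40.0, -81.5]
wrist_force: [0.2, -0.4, -0.6]
opening: 0.497
gripper_force: 0.0
```

```bash
python3 - <<'E'
from h import *
im,d,m=look('w16')
for q in pins(d,m,tol=.003): print(*q)
plan([.5699,.3664,.056],Rtgt(np.radians(188.5)))
P=pts(d,m); t=(abs(P[...,2]-.079)<.003)&(np.hypot(P[...,0]-.567,P[...,1]-.386)<.02); print(P[t].mean(0),np.ptp(P[t],axis=0),t.sum())
E
```

```text
g [0.5693 0.3735 0.1191] rpy [-179.96  -39.96  -81.52] j [  41.7   40.2   59.7  -33.4  102.4 -147.6]
[282. 233.] [0.575  0.3388 0.0681] [0.012 0.012] 276
[281.9 276.4] [0.5709 0.3664 0.0681] [0.011 0.012] 304
row -35.0 0.5 52.9 -0.0006 0.0007 -0.0004 n>= 2
[0.56779919 0.38620035 0.07901419] [0.00889913 0.01228299 0.00374226] 317
```

>>> step_arm(targets="-18 0.5 26 0 0 0;-29 0.5 44 0 0 0;-35 0.5 53 -0.001 0.001 0;-35 0.5 53 -0.001 0.001 0;-35 0.5 53 -0.001 0.001 0;-35 0.5 53 -0.001 0.001 0")

```text
time: 18.85
eef_pos: [0.5725, 0.3544, 0.0425]
orientation: [-179.9, -40.0, -81.6]
wrist_force: [-0.2, -0.3, -0.9]
opening: 0.499
gripper_force: 0.0
```

>>> step_arm(targets="0 0 0 0 0 0;0 0 0 0 0 0;0 0 0 0 0 0;0 0 0 0 0 0;0 0 0 0 0 0;0 0 0 0 0 0;0 0 0 0 0 0;0 0 0 0 0 0", claw=-1, newtons=40)

```text
time: 19.65
eef_pos: [0.5723, 0.3539, 0.0417]
orientation: [-180.0, -40.0, -81.6]
wrist_force: [-0.3, -0.1, 4.2]
opening: 0.098
gripper_force: 39.2
```

>>> step_arm(targets="13 0 -15 0 0 0;26 0 -31 0 0 0;39 0 -46 0 0 0;39 0 -46 0 0 0;39 0 -46 0 0 0;39 0 -46 0 0 0")

```text
time: 20.25
eef_pos: [0.572, 0.3535, 0.101]
orientation: [179.9, -40.0, -81.5]
wrist_force: [0.4, 0.6, -1.2]
opening: 0.1
gripper_force: 39.1
```

```bash
python3 - <<'E'
from h import *
im,d,m=look('w17'); held(d,m); prof(d,m); print(edges(im,266,m,.0145),edges(im,286,m,-.004))
for q in pins(d,m,tol=.003): print(*q)
E
```

```text
g [0.5702 0.3655 0.1153] rpy [179.92 -40.04 -81.53] j [  41.2   39.8   60.8  -33.5  101.7 -147.6]
held: n 295 b range mid -5.87 5.62 z0 12.06 slopes a,b [ 0.035 -0.024]
pin side: b at z=0 5.25 tilt 0.018 zmin -43.0 -> centre b -0.75
(array([271.44, 291.53]), np.float64(-0.83)) (array([272.44, 290.69]), np.float64(-0.82))
[281.6 243.5] [0.575  0.3387 0.0681] [0.011 0.012] 282
```

```bash
python3 - <<'E'
from h import *
R=Rtgt(np.radians(187.05),np.radians(39)); plan([.4184,.3653,.105],R)
plan([.4184,.3653,.091],R)
E
```

```text
row -23.9 150.4 -6.1 -0.0142 -0.0184 0.0193 n>= 4
row -33.0 150.4 4.6 -0.0142 -0.0184 0.0193 n>= 4
```

>>> step_arm(targets="-6 38 -2 -0.004 -0.005 0.005;-12 75 -3 -0.007 -0.009 0.01;-18 113 -5 -0.011 -0.014 0.015;-24 150.4 -6 -0.014 -0.018 0.019;-24 150.4 -6 -0.014 -0.018 0.019;-24 150.4 -6 -0.014 -0.018 0.019;-28 150.4 -1 -0.014 -0.018 0.019;-33 150.4 4.6 -0.014 -0.018 0.019;-33 150.4 4.6 -0.014 -0.018 0.019;-33 150.4 4.6 -0.014 -0.018 0.019;-33 150.4 4.6 -0.014 -0.018 0.019;-33 150.4 4.6 -0.014 -0.018 0.019;-33 150.4 4.6 -0.014 -0.018 0.019")

```text
time: 21.6
eef_pos: [0.4202, 0.3537, 0.0769]
orientation: [-179.9, -39.0, -83.0]
wrist_force: [0.1, 0.1, -0.8]
opening: 0.099
gripper_force: 39.1
```

```bash
python3 - <<'E'
from h import *
im,d,m=look('w18'); held(d,m); prof(d,m)
R=Rtgt(np.radians(187.05),np.radians(39)); plan([.4184,.3653,.082],R); print((R.T@[0,0,-.01]*1e3).round(2))
E
```

```text
g [0.4187 0.3655 0.0916] rpy [-179.91  -38.99  -82.98] j [  49.    29.9   79.   -28.3   98.4 -135.3]
held: n 295 b range mid -6.03 5.45 z0 11.92 slopes a,b [ 0.018 -0.018]
pin side: b at z=0 5.28 tilt 0.001 zmin -42.6 -> centre b -0.72
row -5.9 0.4 7.6 -0.0011 0.0002 -0.0005 n>= 1
[-6.29  0.    7.77]
```

>>> step_arm(targets="-3 0.3 3.8 0 0 0;-5.9 0.3 7.5 0 0 0;-5.9 0.3 7.5 0 0 0;-5.9 0.3 7.5 0 0 0;-5.9 0.3 7.5 0 0 0;-5.9 0.3 7.5 0 0 0")

```text
time: 22.25
eef_pos: [0.4199, 0.3535, 0.0673]
orientation: [-179.9, -39.0, -83.0]
wrist_force: [0.1, -0.1, -0.3]
opening: 0.1
gripper_force: 39.1
```

```bash
python3 - <<'E'
from h import *
im,d,m=look('w19'); held(d,m); prof(d,m); print(np.round(cur()[2]['wrist_force'],1))
E
```

```text
g [0.4184 0.3654 0.0821] rpy [-179.92  -38.99  -82.98] j [  49.    30.4   79.4  -28.2   97.5 -134.8]
held: n 296 b range mid -6.15 5.45 z0 11.89 slopes a,b [-0.003  0.011]
pin side: b at z=0 5.25 tilt 0.002 zmin -42.9 -> centre b -0.75
[-0.1  0.5 -0.5]
```

>>> step_arm(targets="-3 0 3.7 0 0 0;-6 0 7.4 0 0 0;-9 0 11.1 0 0 0;-11 0 13.6 0 0 0;-12.9 0 15.9 0 0 0;-12.9 0 15.9 0 0 0;-12.9 0 15.9 0 0 0;-13.2 0 16.3 0 0 0;-13.2 0 16.3 0 0 0")

```text
time: 23.2
eef_pos: [0.4203, 0.3535, 0.0473]
orientation: [-179.8, -39.0, -83.0]
wrist_force: [-0.8, -0.0, 11.8]
opening: 0.1
gripper_force: 40.4
```

```bash
python3 - <<'E'
from h import *
im,d,m=look('w20'); held(d,m); print(np.round(cur()[2]['wrist_force'],1))
plan([.574,.3455,.118],Rtgt(np.radians(188.5)))
E
```

```text
g [0.4188 0.3654 0.062 ] rpy [-179.83  -39.02  -83.04] j [  49.    31.6   80.2  -28.1   95.8 -133.9]
held: n 282 b range mid -6.01 5.07 z0 12.04 slopes a,b [ 0.002 -0.007]
[-0.6  0.4 12.4]
row 65.5 -152.0 -18.8 0.0141 0.0171 -0.0208 n>= 4
```

>>> step_arm(targets="0 0 0 0 0 0;0 0 0 0 0 0;0 0 0 0 0 0;0 0 0 0 0 0;0 0 -40 0 0 0;0 0 -80 0 0 0;0 0 -80 0 0 0;0 0 -80 0 0 0", claw=0)

```text
time: 24.05
eef_pos: [0.4136, 0.4039, 0.1085]
orientation: [-179.9, -39.0, -83.0]
wrist_force: [-0.3, -0.6, -0.7]
opening: 0.5
gripper_force: 0.0
```

```bash
python3 - <<'E'
from h import *
im,d,m=look('w21')
for q in pins(d,m,z=.074,c0=(.42,.35),rad=.07,tol=.004): print(*q)
plan([.574,.3455,.118],Rtgt(np.radians(188.5)))
E
```

```text
g [0.412  0.415  0.1225] rpy [-179.88  -38.96  -82.97] j [  52.    32.6   70.9  -27.4  104.4 -135.3]
[282.9 129.5] [0.4258 0.3062 0.0738] [0.012 0.013] 230
[283.  167.1] [0.4221 0.336  0.0739] [0.011 0.012] 247
[282.4 207.7] [0.4188 0.3654 0.0739] [0.012 0.012] 278
row 66.6 -152.5 59.5 0.0155 0.017 -0.0193 n>= 4
```

>>> step_arm(targets="16 -38 14 0.004 0.004 -0.005;33 -76 29 0.008 0.008 -0.01;50 -114 44 0.012 0.013 -0.015;66.6 -152.5 59.5 0.015 0.017 -0.019;66.6 -152.5 59.5 0.015 0.017 -0.019;66.6 -152.5 59.5 0.015 0.017 -0.019;66.6 -152.5 59.5 0.015 0.017 -0.019;66.6 -152.5 59.5 0.015 0.017 -0.019;66.6 -152.5 59.5 0.015 0.017 -0.019")

```text
time: 25.0
eef_pos: [0.5753, 0.3343, 0.1043]
orientation: [-180.0, -40.0, -81.5]
wrist_force: [-0.8, 0.1, -1.3]
opening: 0.501
gripper_force: 0.0
```

```bash
python3 - <<'E'
from h import *
im,d,m=look('w22')
for q in pins(d,m,tol=.003): print(*q)
plan([.5742,.3387,.056],Rtgt(np.radians(188.5)))
E
```

```text
g [0.5736 0.3463 0.1189] rpy [-179.97  -39.97  -81.5 ] j [  39.9   38.2   63.   -33.9  100.3 -148.3]
[282.4 275.5] [0.575  0.3386 0.0681] [0.012 0.012] 302
row -34.6 0.6 53.1 -0.0006 0.0006 -0.0001 n>= 2
```

>>> step_arm(targets="-18 0.5 26 0 0 0;-29 0.5 44 0 0 0;-34.3 0.5 52.6 -0.001 0.001 0;-34.3 0.5 52.6 -0.001 0.001 0;-34.3 0.5 52.6 -0.001 0.001 0;-34.3 0.5 52.6 -0.001 0.001 0")

```text
time: 25.65
eef_pos: [0.577, 0.3267, 0.0432]
orientation: [-179.9, -40.0, -81.6]
wrist_force: [0.0, -0.2, -0.1]
opening: 0.5
gripper_force: 0.0
```

>>> step_arm(targets="0 0 0 0 0 0;0 0 0 0 0 0;0 0 0 0 0 0;0 0 0 0 0 0;0 0 0 0 0 0;0 0 0 0 0 0;0 0 0 0 0 0;0 0 0 0 0 0", claw=-1, newtons=40)

```text
time: 26.45
eef_pos: [0.5768, 0.3262, 0.0424]
orientation: [-180.0, -40.0, -81.6]
wrist_force: [-1.0, 0.1, 6.0]
opening: 0.102
gripper_force: 39.2
```

>>> step_arm(targets="13 0 -15 0 0 0;26 0 -31 0 0 0;39 0 -46 0 0 0;39 0 -46 0 0 0;39 0 -46 0 0 0;39 0 -46 0 0 0")

```text
time: 27.05
eef_pos: [0.5765, 0.3258, 0.1018]
orientation: [179.9, -40.0, -81.5]
wrist_force: [0.5, -0.3, -1.5]
opening: 0.094
gripper_force: 39.1
```

```bash
python3 - <<'E'
from h import *
im,d,m=look('w23'); held(d,m,zt=.013); prof(d,m); print(edges(im,266,m,.0145),edges(im,286,m,-.004))
E
```

```text
g [0.5746 0.3378 0.116 ] rpy [179.93 -40.04 -81.53] j [  39.4   37.8   64.   -34.    99.7 -148.4]
held: n 305 b range mid -5.83 5.59 z0 11.46 slopes a,b [ 0.05  -0.039]
pin side: b at z=0 5.2 tilt 0.023 zmin -41.8 -> centre b -0.8
(array([271.76, 291.3 ]), np.float64(-0.81)) (array([272.74, 290.65]), np.float64(-0.76))
```

```bash
python3 - <<'E'
from h import *
R=Rtgt(np.radians(187.05),np.radians(38.7)); plan([.4147,.3952,.115],R)
plan([.4147,.3952,.091],R)
E
```

```text
row -62.6 150.1 -50.7 -0.0142 -0.0237 0.0194 n>= 4
row -78.0 150.1 -32.3 -0.0142 -0.0237 0.0194 n>= 4
```

>>> step_arm(targets="-16 38 -13 -0.004 -0.006 0.005;-31 75 -25 -0.007 -0.012 0.01;-47 113 -38 -0.011 -0.018 0.015;-62.6 150.1 -50.7 -0.014 -0.0235 0.019;-62.6 150.1 -50.7 -0.014 -0.0235 0.019;-62.6 150.1 -50.7 -0.014 -0.0235 0.019;-71 150.1 -41 -0.014 -0.0235 0.019;-78 150.1 -32.3 -0.014 -0.0235 0.019;-78 150.1 -32.3 -0.014 -0.0235 0.019;-78 150.1 -32.3 -0.014 -0.0235 0.019;-78 150.1 -32.3 -0.014 -0.0235 0.019;-78 150.1 -32.3 -0.014 -0.0235 0.019;-78 150.1 -32.3 -0.014 -0.0235 0.019")

```text
time: 28.4
eef_pos: [0.4165, 0.3836, 0.0771]
orientation: [-179.9, -38.7, -83.0]
wrist_force: [-0.1, -0.1, -0.3]
opening: 0.099
gripper_force: 39.2
```

```bash
python3 - <<'E'
from h import *
im,d,m=look('w24'); held(d,m,zt=.013); prof(d,m)
R=Rtgt(np.radians(187.05),np.radians(38.7)); plan([.4147,.3952,.0825],R)
E
```

```text
g [0.415  0.3954 0.0918] rpy [-179.91  -38.66  -82.99] j [  50.8   32.2   75.3  -27.4  100.2 -134.5]
held: n 282 b range mid -6.29 5.39 z0 11.22 slopes a,b [0.015 0.008]
pin side: b at z=0 5.18 tilt -0.0 zmin -43.0 -> centre b -0.82
row -5.7 0.3 7.4 -0.0012 0.0007 -0.0005 n>= 1
```

>>> step_arm(targets="-3 0.3 3.8 0 0 0;-5.7 0.3 7.3 0 0 0;-5.7 0.3 7.3 0 0 0;-5.7 0.3 7.3 0 0 0;-5.7 0.3 7.3 0 0 0;-5.7 0.3 7.3 0 0 0")

```text
time: 29.05
eef_pos: [0.4162, 0.3835, 0.0676]
orientation: [-179.9, -38.7, -83.0]
wrist_force: [0.9, -0.7, -0.3]
opening: 0.096
gripper_force: 39.2
```

```bash
python3 - <<'E'
from h import *
im,d,m=look('w25'); held(d,m,zt=.013); prof(d,m); print(np.round(cur()[2]['wrist_force'],1))
E
```

```text
g [0.4147 0.3952 0.0825] rpy [-179.92  -38.67  -82.98] j [  50.8   32.7   75.7  -27.3   99.4 -134. ]
held: n 282 b range mid -6.29 5.35 z0 11.24 slopes a,b [ 0.048 -0.019]
pin side: b at z=0 5.22 tilt 0.001 zmin -42.9 -> centre b -0.78
[-0.2  0.3 -0.7]
```

>>> step_arm(targets="-3 0 3.7 0 0 0;-6 0 7.5 0 0 0;-9 0 11.2 0 0 0;-11 0 13.7 0 0 0;-12.5 0 15.6 0 0 0;-12.5 0 15.6 0 0 0;-12.5 0 15.6 0 0 0;-12.8 0 16 0 0 0;-12.8 0 16 0 0 0")

```text
time: 30.0
eef_pos: [0.4164, 0.3834, 0.0479]
orientation: [-179.8, -38.7, -83.0]
wrist_force: [-1.6, -0.0, 10.0]
opening: 0.098
gripper_force: 40.3
```

```bash
python3 - <<'E'
from h import *
im,d,m=look('w26'); held(d,m); print(np.round(cur()[2]['wrist_force'],1))
E
```

```text
g [0.4149 0.3952 0.0628] rpy [-179.85  -38.7   -83.03] j [  50.8   33.8   76.5  -27.2   97.7 -133.1]
held: n 297 b range mid -6.22 5.4 z0 11.46 slopes a,b [0.055 0.002]
[-1.   0.5 10. ]
```

>>> step_arm(targets="0 0 0 0 0 0;0 0 0 0 0 0;0 0 0 0 0 0;0 0 0 0 0 0;0 0 -40 0 0 0;0 0 -90 0 0 0;0 0 -120 0 0 0;0 0 -120 0 0 0;0 0 -120 0 0 0", claw=0)

```text
time: 30.95
eef_pos: [0.4067, 0.458, 0.1403]
orientation: [-179.9, -38.7, -82.9]
wrist_force: [0.2, -0.2, -0.3]
opening: 0.494
gripper_force: 0.0
```

```bash
cat >> h.py <<'E'
def rect(P,lo,hi,c0,rad):
    mk=(P[...,2]>lo)&(P[...,2]<hi)&(np.hypot(P[...,0]-c0[0],P[...,1]-c0[1])<rad)
    n,l,st,c=cv2.connectedComponentsWithStats(mk.astype(np.uint8)); q=P[l==1+st[1:,4].argmax()][:,:2].astype(np.float32)*1000
    c,s,a=cv2.minAreaRect(q); b=cv2.boxPoints((c,s,a)); e=max(b[1]-b[0],b[2]-b[1],key=np.linalg.norm); e=e*np.sign(e[1])
    print('rect',np.round(c,1),np.round(s,1),round(np.degrees(np.arctan2(e[1],e[0])),2))
E
python3 - <<'E'
from h import *
im,d,m=look('w27')
for q in pins(d,m,z=.074,c0=(.42,.35),rad=.07,tol=.004): print(*q)
rect(pts(d,m),.036,.043,(.5,.348),.06)
im,d,m=grab('top'); P=pts(d,m)
for q in pins(d,m,z=.074,c0=(.42,.35),rad=.07,tol=.004): print('t',*q)
rect(P,.036,.043,(.5,.348),.06); rect(P,.024,.033,(.567,.385),.1)
plan([.5661,.394,.13],Rtgt(np.radians(188.5)))
E
```

```text
g [0.4052 0.4691 0.1546] rpy [-179.93  -38.68  -82.94] j [  54.9   36.3   61.2  -26.8  110.9 -135.5]
[282.5  95.3] [0.4258 0.3064 0.0737] [0.012 0.013] 165
[282.6 125.2] [0.4221 0.3361 0.0738] [0.011 0.012] 172
[282.1 157.2] [0.4189 0.3657 0.0738] [0.011 0.012] 189
[282.4 192.1] [0.4149 0.3954 0.0738] [0.012 0.012] 202
rect [500.9 349.2] [16.4 99.9] 96.4
t [297.  251.8] [0.4255 0.3042 0.0738] [0.01 0.01] 41
t [279.  253.8] [0.4215 0.334  0.0737] [0.01 0.01] 41
t [261.  255.2] [0.4184 0.3637 0.0737] [0.01 0.01] 40
t [242.9 257.2] [0.4144 0.3935 0.0735] [0.01 0.01] 40
rect [500.8 347.3] [16.6 99.9] 96.34
rect [567.7 384.6] [ 31.1 124. ] 98.55
row 58.5 -150.8 77.9 0.0163 0.0216 -0.0192 n>= 4
```

>>> step_arm(targets="15 -38 20 0.004 0.005 -0.005;29 -75 39 0.008 0.01 -0.01;44 -113 58 0.012 0.016 -0.015;58.5 -150.8 78 0.016 0.0215 -0.019;58.5 -150.8 78 0.016 0.0215 -0.019;58.5 -150.8 78 0.016 0.0215 -0.019;58.5 -150.8 78 0.016 0.0215 -0.019;58.5 -150.8 78 0.016 0.0215 -0.019;58.5 -150.8 78 0.016 0.0215 -0.019")

```text
time: 31.95
eef_pos: [0.5674, 0.3834, 0.1167]
orientation: [-179.9, -39.9, -81.5]
wrist_force: [-0.2, -0.5, 0.5]
opening: 0.497
gripper_force: 0.0
```

```bash
python3 - <<'E'
from h import *
im,d,m=look('w28'); P=pts(d,m)
t=(abs(P[...,2]-.079)<.002)&(np.hypot(P[...,0]-.567,P[...,1]-.386)<.03); print(P[t].mean(0),np.ptp(P[t],axis=0),t.sum())
rect(P,.0275,.033,(.567,.385),.09)
plan([.5670,.3860,.063],Rtgt(np.radians(188.5)))
E
```

```text
g [0.5657 0.3954 0.1313] rpy [-179.89  -39.9   -81.51] j [  43.    41.4   56.2  -33.2  104.9 -147.7]
[0.56767592 0.38618712 0.07916556] [0.00879399 0.01223773 0.00383497] 248
rect [568.  385.7] [ 30.1 123.9] 98.57
row -36.6 0.3 58.5 -0.0017 0.0017 -0.0003 n>= 2
```

>>> step_arm(targets="-18 0.3 29 0 0 0;-30 0.3 48 0 0 0;-36.6 0.3 58.5 -0.002 0.002 0;-36.6 0.3 58.5 -0.002 0.002 0;-36.6 0.3 58.5 -0.002 0.002 0;-36.6 0.3 58.5 -0.002 0.002 0")

```text
time: 32.6
eef_pos: [0.5697, 0.3738, 0.0496]
orientation: [-179.9, -40.0, -81.6]
wrist_force: [0.8, -0.7, -0.6]
opening: 0.501
gripper_force: 0.0
```

>>> step_arm(targets="0 0 0 0 0 0;0 0 0 0 0 0;0 0 0 0 0 0;0 0 0 0 0 0;0 0 0 0 0 0;0 0 0 0 0 0;0 0 0 0 0 0;0 0 0 0 0 0", claw=-1, newtons=60)

```text
time: 33.4
eef_pos: [0.5694, 0.3735, 0.0488]
orientation: [-180.0, -40.0, -81.6]
wrist_force: [-1.9, 2.7, 5.2]
opening: 0.064
gripper_force: 59.0
```

```bash
python3 - <<'E'
from h import *
p,R,o=cur(); print(grasp().round(4),np.round(o['wrist_force'],1),o['opening'],o['gripper_force'],np.round(o['orientation'],2))
E
```

```text
[0.5676 0.3856 0.0633] [-1.9  2.7  5.2] 0.06406812750144508 59.025936126708984 [-179.97  -40.02  -81.6 ]
```

>>> step_arm(targets="8 0 -10 0 0 0;19 0 -23 0 0 0;32 0 -38 0 0 0;42 0 -50 0 0 0;42 0 -50 0 0 0;42 0 -50 0 0 0;42 0 -50 0 0 0")

```text
time: 34.1
eef_pos: [0.5691, 0.3731, 0.1125]
orientation: [179.9, -40.1, -81.5]
wrist_force: [0.5, 0.9, -1.9]
opening: 0.064
gripper_force: 58.9
```

```bash
cat >> h.py <<'E'
def holder(d,m,g,top=.033):
    # fit the holder's top plane around the tab; top = height above/below g
    p,R,o=cur(); P=pts(d,m); L=P-g; y=R[:,1]; h=np.array([y[1],-y[0],0]); h*=np.sign(h[1])
    a=L@y; b=L@h; z=L[...,2]; w=(abs(a)<.014)&(abs(b)<.065)&(abs(z+top)<.012)
    for t in (.004,.002,.001):
        A=np.c_[a[w],b[w],np.ones(w.sum())]; k,*_=np.linalg.lstsq(A,z[w],rcond=None); w=(abs(a)<.02)&(abs(b)<.07)&(abs(z-(k[0]*a+k[1]*b+k[2]))<t)
    q=np.c_[a[w],b[w]].astype(np.float32)*1000; c,s,an=cv2.minAreaRect(q)
    print('holder top: n',w.sum(),'slopes a,b',k[:2].round(4),'z',(k[2]*1e3).round(2),'centre a,b',np.round(c,1),np.round(s,1),round(an,2))
E
python3 - <<'E'
from h import *
im,d,m=look('w29'); holder(d,m,grasp())
im,d,m=grab('top'); P=pts(d,m); rect(P,.08,.1,(.566,.385),.09); holder(d,m,grasp())
E
```

```text
g [0.5673 0.3852 0.127 ] rpy [179.89 -40.06 -81.51] j [  42.4   41.    57.5  -33.4  104.1 -147.8]
holder top: n 3137 slopes a,b [0.0057 0.0003] z -33.0 centre a,b [-0.7 -4.9] [114.  30.] 89.95
rect [569.9 367.7] [31.1 90.9] 98.67
holder top: n 314 slopes a,b [0.004  0.0001] z -33.82 centre a,b [ 0.4 -1. ] [123.8  30.2] 89.44
```

View pics/w29.png

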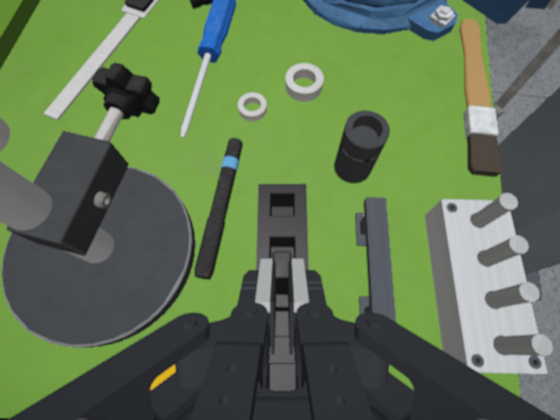

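```bash
python3 - <<'E'
from h import *
R=Rtgt(np.radians(186.4)); plan([.5001,.3487,.123],R)
E
```

```text
row 17.4 72.3 20.1 -0.0216 -0.0013 0.028 n>= 2
```

>>> step_arm(targets="4 18 5 -0.005 0 0.007;9 36 10 -0.011 -0.001 0.014;13 54 15 -0.016 -0.001 0.021;17.4 72.3 20.1 -0.0216 -0.0013 0.028;17.4 72.3 20.1 -0.0216 -0.0013 0.028;17.4 72.3 20.1 -0.0216 -0.0013 0.028;17.4 72.3 20.1 -0.0216 -0.0013 0.028;17.4 72.3 20.1 -0.0216 -0.0013 0.028")

```text
time: 35.0
eef_pos: [0.5021, 0.3369, 0.109]
orientation: [-179.9, -40.0, -83.7]
wrist_force: [-0.2, -0.0, -0.6]
opening: 0.06
gripper_force: 58.9
```

```bash
python3 - <<'E'
from h import *
im,d,m=grab('top'); P=pts(d,m); holder(d,m,grasp()); rect(P,.08,.1,(.5,.348),.09)
im,d,m=look('w30'); holder(d,m,grasp())
R=Rtgt(np.radians(186.4)); plan([.5001,.3487,.105],R); print((R.T@[0,0,-.01]*1e3).round(2))
E
```

```text
holder top: n 321 slopes a,b [0.0042 0.0039] z -33.66 centre a,b [-0.1 -4.3] [116.8  30.2] 89.98
rect [502.8 329.2] [30.7 85.5] 96.57
g [0.5005 0.3489 0.1236] rpy [-179.92  -39.96  -83.66] j [  43.5   33.1   70.5  -31.5  101.3 -142.2]
holder top: n 3108 slopes a,b [0.0034 0.0023] z -33.11 centre a,b [-0.7 -4.8] [ 30.1 113.9] 0.07
row -11.8 0.5 14.4 -0.0006 0.0007 -0.0008 n>= 1
[-6.43  0.    7.66]
```

>>> step_arm(targets="-4 0.4 4.8 0 0 0;-8 0.4 9.6 0 0 0;-11.8 0.4 14.2 0 0 0;-11.8 0.4 14.2 0 0 0;-11.8 0.4 14.2 0 0 0;-11.8 0.4 14.2 0 0 0")

```text
time: 35.7
eef_pos: [0.5014, 0.3367, 0.091]
orientation: [-179.9, -39.9, -83.7]
wrist_force: [0.9, -0.5, -1.7]
opening: 0.064
gripper_force: 58.9
```

```bash
python3 - <<'E'
from h import *
p,R,o=cur(); print(grasp().round(4),np.round(o['wrist_force'],1))
E
```

```text
[0.5    0.3488 0.1056] [ 0.9 -0.5 -1.7]
```

Down 2.5 mm in fine steps to touch the ledge.

>>> step_arm(targets="-0.6 0 0.8 0 0 0;-1.1 0 1.3 0 0 0;-1.5 0 1.8 0 0 0;-1.5 0 1.8 0 0 0;-1.5 0 1.8 0 0 0")

```text
time: 36.2
eef_pos: [0.5013, 0.3366, 0.0887]
orientation: [-179.9, -40.0, -83.7]
wrist_force: [0.2, 0.8, 2.9]
opening: 0.062
gripper_force: 59.2
```

```bash
python3 - <<'E'
from h import *
p,R,o=cur(); print(grasp().round(4),np.round(o['wrist_force'],1),np.round(o['moment'],2))
im,d,m=look('w31'); holder(d,m,grasp())
E
```

```text
[0.4999 0.3488 0.1033] [0.2 0.8 2.9] [ 0.05  0.11 -0.05]
g [0.5    0.3488 0.1033] rpy [-179.89  -39.96  -83.68] j [  43.5   34.    71.6  -31.3   99.6 -141.1]
holder top: n 3120 slopes a,b [0.001  0.0007] z -33.08 centre a,b [-0.6 -5.1] [ 30.1 113.5] 0.01
```

>>> step_arm(targets="0 0 0 0 0 0;0 0 0 0 0 0;0 0 0 0 0 0", newtons=20)

```text
time: 36.55
eef_pos: [0.5013, 0.3367, 0.0887]
orientation: [-179.9, -40.0, -83.7]
wrist_force: [-0.3, 1.3, 6.0]
opening: 0.058
gripper_force: 59.5
```

>>> step_arm(targets="0 0 0 0 0 0;0 0 0 0 0 0;0 0 0 0 0 0;0 0 0 0 0 0;0 0 0 0 0 0", claw=-0.2)

```text
time: 37.05
eef_pos: [0.5013, 0.3366, 0.0884]
orientation: [-179.9, -40.0, -83.7]
wrist_force: [-0.3, 0.6, -0.4]
opening: 0.401
gripper_force: 0.0
```

```bash
python3 - <<'E'
from h import *
p,R,o=cur(); print(grasp().round(4),np.round(o['wrist_force'],1),o['opening'])
im,d,m=look('w32'); holder(d,m,grasp())
im,d,m=grab('top'); holder(d,m,grasp())
E
```

```text
[0.4999 0.3487 0.1029] [-0.3  0.6 -0.4] 0.40106408785469716
g [0.4999 0.3487 0.103 ] rpy [-179.92  -39.96  -83.66] j [  43.5   34.    71.6  -31.3   99.5 -141.1]
holder top: n 6874 slopes a,b [-0.002   0.0001] z -32.76 centre a,b [-0.7 -4.7] [113.6  30.1] 89.92
holder top: n 356 slopes a,b [-0.0062  0.0002] z -33.48 centre a,b [ -0.6 -10.5] [ 29.7 104.3] 0.9
```

Released and balanced level. Retreat along the tool axis, then verify.

>>> step_arm(targets="0 0 -10 0 0 0;0 0 -30 0 0 0;0 0 -60 0 0 0;0 0 -100 0 0 0;0 0 -140 0 0 0;0 0 -140 0 0 0;0 0 -140 0 0 0;0 0 -140 0 0 0;0 0 -140 0 0 0;0 0 -140 0 0 0")

```text
time: 38.15
eef_pos: [0.4912, 0.4254, 0.1954]
orientation: [-180.0, -40.0, -83.7]
wrist_force: [0.2, 0.1, 0.6]
opening: 0.402
gripper_force: 0.0
```

```bash
python3 - <<'E'
from h import *
im,d,m=look('w33'); P=pts(d,m)
for q in pins(d,m,z=.074,c0=(.42,.35),rad=.07,tol=.004): print(*q)
rect(P,.066,.074,(.5,.35),.085); holder(d,m,np.array([.5,.3487,.103]))
im,d,m=grab('top'); P=pts(d,m); rect(P,.066,.074,(.5,.35),.085); holder(d,m,np.array([.5,.3487,.103]))
t=(abs(P[...,2]-.064)<.006)&(np.hypot(P[...,0]-.52,P[...,1]-.252)<.03); print('sleeve',P[t].mean(0))
for q in pins(d,m,z=.074,c0=(.42,.35),rad=.07,tol=.003): print('t',*q)
cv2.imwrite('pics/t33.png',cv2.resize(im[145:285,205:350],None,fx=4,fy=4)); print(cur()[2]['wrist_force'],cur()[2]['time'])
E
```

```text
g [0.4898 0.4376 0.21  ] rpy [-179.97  -39.99  -83.66] j [  48.7   38.1   52.5  -31.7  115.1 -144.8]
[363.5 172. ] [0.4264 0.3061 0.0738] [0.012 0.012] 129
[314.4 177.3] [0.4728 0.3175 0.0746] [0.009 0.01 ] 47
[366.7 200.8] [0.4226 0.336  0.0737] [0.011 0.011] 140
[369.7 231.2] [0.4194 0.3654 0.0738] [0.012 0.012] 150
[373.7 264. ] [0.4154 0.3949 0.0737] [0.012 0.011] 158
rect [424.2 337. ] [ 7.  11.6] 130.92
holder top: n 0 slopes a,b [0. 0.] z 0.0 centre a,b [0. 0.] [0. 0.] 0.0
rect [420.6 363.8] [ 6.7 10. ] 90.86
holder top: n 0 slopes a,b [0. 0.] z 0.0 centre a,b [0. 0.] [0. 0.] 0.0
sleeve [0.52011985 0.25196133 0.06272187]
t [296.9 251.7] [0.4255 0.3043 0.0736] [0.01 0.01] 38
t [279.1 253.7] [0.4216 0.3339 0.0737] [0.01 0.01] 38
t [261.  255.2] [0.4184 0.3637 0.0736] [0.01 0.01] 38
t [243.  257.3] [0.4143 0.3934 0.0733] [0.01 0.01] 38
[0.96349397 0.17844858 0.30343761] 38.25
```

View pics/w33.png

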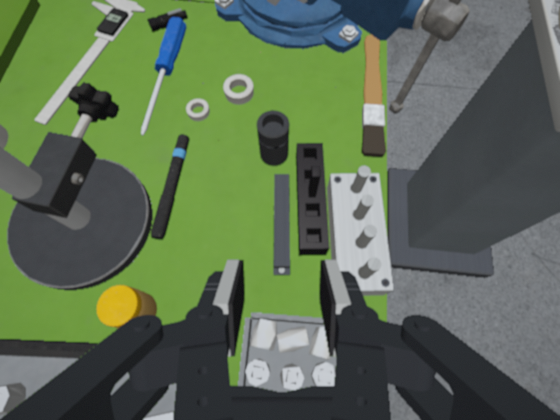

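```bash
python3 - <<'E'
from h import *
for n in ('wrist','top'):
    im,d,m=grab(n); P=pts(d,m)
    w=(np.hypot(P[...,0]-.468,P[...,1]-.335)<.09)&(P[...,0]>.449)&(P[...,0]<.489)&(P[...,1]<.41)
    for lo,hi in ((.026,.033),(.074,.083),(.034,.072)):
        k=w&(P[...,2]>lo)&(P[...,2]<hi); q=P[k]
        if len(q)>4:
            c,s,a=cv2.minAreaRect(q[:,:2].astype(np.float32)*1000); print(n,lo,len(q),q.mean(0).round(4),q.min(0).round(4),q.max(0).round(4),'rect',np.round(c,1),np.round(s,1),round(a,1))
    k=w&(P[...,2]>.026)&(P[...,2]<.034); q=P[k]; A=np.c_[q[:,:2]-q[:,:2].mean(0),np.ones(len(q))]; print('slopes',np.linalg.lstsq(A,q[:,2],rcond=None)[0].round(4))
s,ds,ms=grab('side'); cv2.imwrite('pics/s34.png',cv2.resize(s[170:300,220:380],None,fx=4,fy=4))
E
```

```text
wrist 0.026 2172 [0.4708 0.3206 0.03  ] [0.449  0.2504 0.026 ] [0.489  0.3763 0.0329] rect [469.7 312.7] [ 35.7 124.5] 7.0
wrist 0.074 110 [0.4726 0.3139 0.0785] [0.4679 0.3074 0.074 ] [0.477  0.3196 0.0808] rect [472.6 313.4] [ 7.8 12. ] 9.9
wrist 0.034 271 [0.4643 0.3163 0.0466] [0.449  0.291  0.0341] [0.489  0.3973 0.072 ] rect [466.3 344.5] [110.7  31.7] 81.8
slopes [ 0.0005 -0.0005  0.03  ]
top 0.026 842 [0.4709 0.3139 0.0295] [0.4497 0.249  0.026 ] [0.4888 0.3867 0.033 ] rect [469.2 317.9] [ 39.1 137.7] 0.0
top 0.074 35 [0.4716 0.3119 0.0783] [0.4677 0.3067 0.0748] [0.4766 0.317  0.0811] rect [472.2 311.9] [ 8.6 10.4] 2.5
top 0.034 53 [0.4614 0.3176 0.043 ] [0.4493 0.2917 0.0342] [0.4884 0.3952 0.0716] rect [466.3 344. ] [109.   25.7] 77.7
slopes [0.0028 0.0001 0.0296]
```

View pics/s34.png

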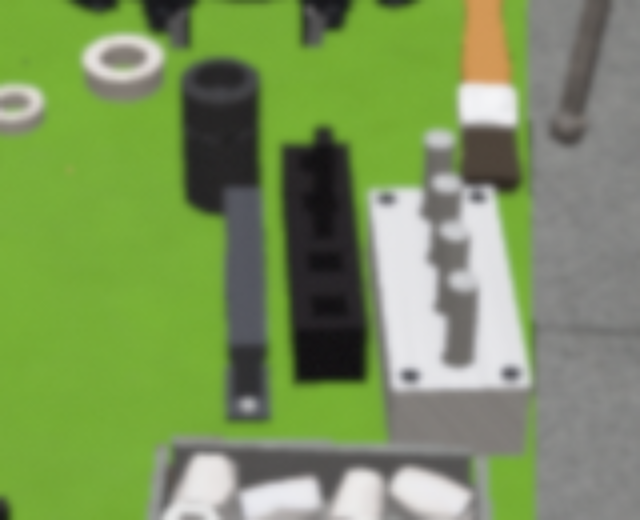

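```bash
python3 - <<'E'
from h import *
im,d,m=look('w35'); holder(d,m,np.array([.4726,.3134,.063])); p,R,o=cur(); print(np.degrees(np.arctan2(R[1,1],R[0,1]))%360)
plan([.4718,.323,.13],Rtgt(np.radians(187)))
E
```

```text
g [0.4898 0.438  0.2103] rpy [-179.91  -39.96  -83.67] j [  48.7   38.1   52.4  -31.7  115.1 -144.8]
holder top: n 1789 slopes a,b [-0.0009  0.    ] z -32.92 centre a,b [ 0.2 -0.3] [124.   30.1] 89.3
186.38527965213865
row 34.5 30.6 133.6 0.006 0.0007 -0.0089 n>= 3
```

>>> step_arm(targets="10 10 40 0.002 0 -0.002;20 20 80 0.004 0 -0.004;30 27 115 0.004 0 -0.005;34.5 30.6 133.6 0.004 0 -0.006;34.5 30.6 133.6 0.004 0 -0.006;34.5 30.6 133.6 0.004 0 -0.006;34.5 30.6 133.6 0.004 0 -0.006;34.5 30.6 133.6 0.004 0 -0.006", claw=-0.4)

```text
time: 39.25
eef_pos: [0.4736, 0.3119, 0.1158]
orientation: [-179.9, -39.9, -83.2]
wrist_force: [0.4, -0.3, -0.1]
opening: 0.299
gripper_force: 0.0
```

```bash
python3 - <<'E'
from h import *
im,d,m=look('w36'); P=pts(d,m)
t=(abs(P[...,2]-.079)<.002)&(np.hypot(P[...,0]-.4726,P[...,1]-.3134)<.03); print(P[t].mean(0),np.ptp(P[t],axis=0),t.sum())
holder(d,m,np.array([.4726,.3134,.063]))
plan([.4718,.3132,.065],Rtgt(np.radians(186.9)))
E
```

```text
g [0.472  0.3239 0.1303] rpy [-179.92  -39.92  -83.22] j [  43.7   28.4   76.8  -31.4   99.7 -141.6]
[0.47222821 0.31294415 0.07906676] [0.00866126 0.012459   0.00375696] 253
holder top: n 4281 slopes a,b [-0.0016  0.0004] z -32.82 centre a,b [ 0.4 -0.7] [123.8  30.1] 89.82
row -33.8 1.6 56.9 -0.0001 0.0013 -0.0014 n>= 2
```

View pics/w36.png

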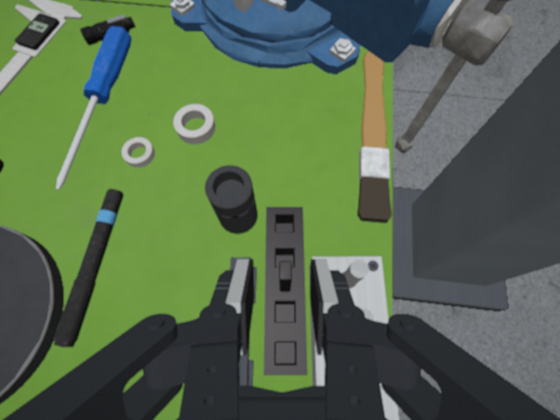

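```bash
python3 - <<'E'
from h import *
z=np.load('pics/w36.npz',allow_pickle=True); d,m=z['d'],z['m'].item(); P=pts(d,m)
G=(d>0)&(P[...,2]>.09); g=grasp()
v,u=np.mgrid[0:420,0:560]; G&=v>225
Q=P[G]+(np.array([.4718,.3132,.065])-g)
for c in ((.4267,.3057),(.4229,.3356),(.4193,.3652),(.4155,.3947)):
    r=np.hypot(Q[:,0]-c[0],Q[:,1]-c[1]); k=r<.012; print(c,'r<12mm zmin',Q[k][:,2].min() if k.any() else None,'low pts rmin',r[Q[:,2]<.08].min() if (Q[:,2]<.08).any() else None)
E
```

```text
(0.4267, 0.3057) r<12mm zmin None low pts rmin 0.0223380367696852
(0.4229, 0.3356) r<12mm zmin 0.11027130418540032 low pts rmin 0.033545856635751076
(0.4193, 0.3652) r<12mm zmin 0.10659452493335117 low pts rmin 0.04716213367921924
(0.4155, 0.3947) r<12mm zmin None low pts rmin 0.07120474654081092
```

>>> step_arm(targets="-15 1.8 26 0 0.001 -0.001;-24 1.8 42 0 0.001 -0.001;-28 1.8 49 0 0.001 -0.001;-30 1.8 52.5 0 0.001 -0.001;-31 1.8 53.8 0 0.001 -0.001;-31 1.8 53.8 0 0.001 -0.001;-31 1.8 53.8 0 0.001 -0.001")

```text
time: 40.0
eef_pos: [0.4731, 0.3004, 0.055]
orientation: [-180.0, -40.0, -83.2]
wrist_force: [0.2, 0.4, 0.9]
opening: 0.298
gripper_force: 0.0
```

```bash
python3 - <<'E'
from h import *
p,R,o=cur(); print(grasp().round(4),np.round(o['wrist_force'],1))
im,d,m=grab('top'); 
for q in pins(d,m,z=.074,c0=(.42,.35),rad=.07,tol=.003): print('t',*q)
im,d,m=grab('side'); cv2.imwrite('pics/s37.png',cv2.resize(im[130:300,220:380],None,fx=3,fy=3))
E
```

```text
[0.4716 0.3125 0.0696] [0.2 0.4 0.9]
t [296.9 251.7] [0.4255 0.3043 0.0738] [0.01 0.01] 39
t [279.5 254.4] [0.4205 0.3331 0.0738] [0.01 0.01] 28
```

No contact forces, and the visible pins are unmoved. I'll close on the tab, then lift.

>>> step_arm(targets="0 0 0 0 0 0;0 0 0 0 0 0;0 0 0 0 0 0;0 0 0 0 0 0;0 0 0 0 0 0;0 0 0 0 0 0;0 0 0 0 0 0;0 0 0 0 0 0", claw=-1, newtons=60)

```text
time: 40.9
eef_pos: [0.4729, 0.3003, 0.0547]
orientation: [-180.0, -40.0, -83.2]
wrist_force: [-1.7, 2.1, 4.6]
opening: 0.049
gripper_force: 59.1
```

>>> step_arm(targets="6 0 -8 0 0 0;16 0 -19 0 0 0;29 0 -34 0 0 0;42 0 -50 0 0 0;50 0 -60 0 0 0;50 0 -60 0 0 0;50 0 -60 0 0 0;50 0 -60 0 0 0")

```text
time: 41.7
eef_pos: [0.4726, 0.3002, 0.1316]
orientation: [179.9, -40.0, -83.1]
wrist_force: [-0.3, 0.1, -0.9]
opening: 0.049
gripper_force: 58.7
```

```bash
python3 - <<'E'
from h import *
im,d,m=look('w38'); holder(d,m,grasp(),top=.039); print(cur()[2]['opening'],cur()[2]['gripper_force'])
im,d,m=grab('top'); holder(d,m,grasp(),top=.039); p,R,o=cur(); print(np.degrees(np.arctan2(R[1,1],R[0,1]))%360)
plan([.5001,.3487,.135],Rtgt(np.radians(186.4)))
E
```

```text
g [0.4711 0.3123 0.1461] rpy [179.9  -40.05 -83.08] j [  43.    26.7   77.4  -31.8  100.5 -142.8]
holder top: n 2822 slopes a,b [0.0028 0.0026] z -39.08 centre a,b [ -0.9 -10.6] [102.8  30. ] 89.95
0.04801925614313152 58.74406814575195
holder top: n 308 slopes a,b [-0.002  -0.0029] z -40.1 centre a,b [-0.3 -8.3] [108.8  29.8] 89.83
186.8494065198391
row -32.2 -33.0 -12.5 -0.0039 -0.001 0.0069 n>= 1
```

>>> step_arm(targets="-8 -8 -3 -0.001 0 0.002;-16 -16.5 -6 -0.002 0 0.004;-24 -25 -9 -0.003 -0.001 0.006;-32.2 -33 -12.5 -0.004 -0.001 0.007;-32.2 -33 -12.5 -0.004 -0.001 0.007;-32.2 -33 -12.5 -0.004 -0.001 0.007;-32.2 -33 -12.5 -0.004 -0.001 0.007;-32.2 -33 -12.5 -0.004 -0.001 0.007")

```text
time: 42.6
eef_pos: [0.5015, 0.3365, 0.1216]
orientation: [-179.9, -40.0, -83.7]
wrist_force: [0.8, -0.5, 0.1]
opening: 0.045
gripper_force: 58.8
```

```bash
python3 - <<'E'
from h import *
print(grasp()); plan([.5001,.3487,.1108],Rtgt(np.radians(186.4)))
E
```

```text
[0.50008618 0.34864281 0.13611557]
row -16.3 0.0 19.4 -0.0009 0.0008 -0.0009 n>= 1
```

>>> step_arm(targets="-5 0 6 0 0 0;-10 0 12 0 0 0;-14 0 16.7 0 0 0;-16.3 0 19.4 0 0 0;-16.3 0 19.4 0 0 0;-16.3 0 19.4 0 0 0;-16.8 0 20 0 0 0;-17.3 0 20.6 0 0 0;-17.6 0 21 0 0 0;-17.6 0 21 0 0 0;-17.6 0 21 0 0 0")

```text
time: 43.7
eef_pos: [0.502, 0.3369, 0.0947]
orientation: [-179.8, -39.9, -83.7]
wrist_force: [1.7, 1.1, 4.8]
opening: 0.049
gripper_force: 59.7
```

```bash
python3 - <<'E'
from h import *
im,d,m=look('w39'); holder(d,m,grasp(),top=.039); print(np.round(cur()[2]['wrist_force'],1))
E
```

```text
g [0.5006 0.349  0.1092] rpy [-179.82  -39.94  -83.72] j [  43.5   33.8   71.2  -31.4  100.  -141.4]
holder top: n 2828 slopes a,b [-0.0032  0.0011] z -39.01 centre a,b [-0.9 -4.3] [115.  30.] 89.87
[0.4 0.5 5.8]
```

>>> step_arm(targets="0 0 0 0 0 0;0 0 0 0 0 0;0 0 0 0 0 0;0 0 0 0 0 0;0 0 0 0 0 0;0 0 0 0 0 0", claw=0)

```text
time: 44.35
eef_pos: [0.5017, 0.3368, 0.0938]
orientation: [-179.9, -40.0, -83.7]
wrist_force: [-0.4, 0.0, -0.4]
opening: 0.502
gripper_force: 0.0
```

>>> step_arm(targets="0 0 -10 0 0 0;0 0 -25 0 0 0;0 0 -40 0 0 0;0 0 -50 0 0 0;0 0 -50 0 0 0")

```text
time: 44.85
eef_pos: [0.4982, 0.3698, 0.1334]
orientation: [-179.8, -39.9, -83.7]
wrist_force: [-0.7, 0.5, 0.4]
opening: 0.5
gripper_force: 0.0
```

```bash
python3 - <<'E'
from h import *
im,d,m=look('w40'); holder(d,m,np.array([.5005,.349,.109]),top=.039)
im,d,m=grab('top'); holder(d,m,np.array([.5005,.349,.109]),top=.039)
E
```

```text
g [0.4968 0.3812 0.1471] rpy [-179.8   -39.89  -83.69] j [  45.5   34.7   65.   -31.2  105.5 -142.5]
holder top: n 4628 slopes a,b [-0.0015  0.0006] z -38.81 centre a,b [-1.  0.] [123.8  30.1] 89.81
holder top: n 446 slopes a,b [-0.      0.0026] z -39.45 centre a,b [-0.5 -0.8] [123.6  30.3] 89.81
```

>>> step_arm(targets="0 0 -20 0 0 0;0 0 -40 0 0 0;0 0 -60 0 0 0;0 0 -90 0 0 0;0 0 -90 0 0 0;0 0 -90 0 0 0;0 0 -90 0 0 0;0 0 -90 0 0 0;0 0 -90 0 0 0;0 0 -90 0 0 0;0 0 -90 0 0 0;0 0 -90 0 0 0")

```text
time: 46.15
eef_pos: [0.4916, 0.4261, 0.2012]
orientation: [-179.9, -40.0, -83.7]
wrist_force: [-0.1, -0.0, 1.5]
opening: 0.5
gripper_force: 0.0
```

```bash
python3 - <<'E'
from h import *
for i in range(2):
    im,d,m=look('w41'); holder(d,m,np.array([.5005,.349,.109]),top=.039)
for q in pins(d,m,z=.074,c0=(.42,.35),rad=.07,tol=.004): print(*q)
im,d,m=grab('top'); P=pts(d,m); holder(d,m,np.array([.5005,.349,.109]),top=.039)
for q in pins(d,m,z=.074,c0=(.42,.35),rad=.07,tol=.003): print('t',*q)
t=(abs(P[...,2]-.064)<.006)&(np.hypot(P[...,0]-.52,P[...,1]-.252)<.03); print('sleeve',P[t].mean(0))
E
```

```text
g [0.4902 0.4382 0.2158] rpy [-179.91  -39.95  -83.67] j [  48.7   38.    51.9  -31.8  115.6 -145.1]
holder top: n 2419 slopes a,b [ 0.0002 -0.0001] z -38.86 centre a,b [-1.2  0.3] [124.6  30. ] 89.78
g [0.4902 0.4382 0.2158] rpy [-179.91  -39.95  -83.66] j [  48.7   38.    51.9  -31.8  115.6 -145.1]
holder top: n 2472 slopes a,b [ 0.0013 -0.0008] z -38.86 centre a,b [-1.2  0.4] [124.5  30. ] 89.81
[362.8 174.1] [0.4264 0.3061 0.0737] [0.012 0.013] 124
[365.9 202.5] [0.4227 0.3359 0.0737] [0.011 0.012] 136
[295.4 212.1] [0.4879 0.3518 0.0707] [0.004 0.017] 39
[295.5 223.8] [0.4867 0.3633 0.0706] [0.003 0.005] 12
[368.8 232.4] [0.4194 0.3654 0.0739] [0.012 0.012] 146
[296.2 231.4] [0.4854 0.3708 0.0707] [0.003 0.009] 19
[372.7 264.8] [0.4154 0.395  0.0739] [0.011 0.012] 156
holder top: n 468 slopes a,b [ 0.0022 -0.0002] z -39.48 centre a,b [-0.5 -0.7] [123.9  30.4] 89.89
t [297.1 251.7] [0.4257 0.3041 0.0737] [0.01 0.01] 38
t [279.1 253.8] [0.4214 0.3339 0.0734] [0.01 0.01] 38
t [261.1 255. ] [0.4187 0.3636 0.0734] [0.01 0.01] 35
t [242.9 257.2] [0.4144 0.3935 0.0735] [0.01 0.01] 39
sleeve [0.52011762 0.25204376 0.06265028]
```

```bash
python3 -c "
from h import *
print(job_done())"
```

```text
the job is handed in; nothing more can be done
None
```

I handed the job in; no verdict came back. By the final camera check, all four pins are home in the rail, the empty holder lies level and centred on the ledge, and the sleeve has not moved. The holder had ended up on the bench after the first placing, so I picked it up and set it again.

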